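# Tip the blood tubes out of the pan under a held gate card

### The arm

A 6-joint arm with a two-finger parallel gripper is mounted at the origin on a cart in front of the work surface, level with it; the furniture and walls round the work are solid. World frame = base frame: x ahead of the robot, y to its left, z up, the work surface at z = 0. Lengths are in m, angles in rad, forces in N, time in s.
With the tool pointing down it reaches from about 0.275 to 0.85 m from the base axis. Payload 5.2 kg.
Tool frame: the origin (TCP) lies at the very end of the fingers, on their centre line; the grasp point (between the pads) lies 19 mm behind it (grip_depth is the distance from the TCP to the grasp point, in m); z points along the fingers, y is the line along which they close (so a half turn about z gives the same grasp; the last joint's range is limited). The gripper opens to 85 mm and grips with 20 to 120 N. Pads are 22 mm wide; open, the fingers measure 114 mm over their backs; the gripper's body (76 mm by 85 mm) begins 54 mm behind the grasp point. The pads swing forward as they close: fully open they stand 13 mm farther back than shut.
Start: joints at [1.011, 0.259, 1.535, -0, 1.348, -0.203], TCP at [0.192, 0.515, 0.231] pointing down, gripper open.
Joint ranges: [-3.14, 3.14], [-0.91, 2.08], [0.19, 2.58], [-1.22, 4.36], [0.22, 2.71], [-3.12, 3.12]. Speed limits (rad/s): [2.57, 2.57, 3.14, 3.14, 3.14, 3.14].

### API

Orientations are given as a unit quaternion [x, y, z, w].
In Python, from workcell import * gives the robot as it stands. The module is installed in compiled form; this text tells all that it offers.
- The arm moves only by the tool carry_out, never from a script. Its argument "steps" is a list of rows, each an object of numbers: "x", "y", "z": the shift along the tool's x, y, z as a fraction of full scale; "ax", "ay", "az": the turn, a rotation vector about the tool's x, y, z as a fraction of full scale; "jaw": the opening, from -1 (shut) to 1 (fully open). In form: [{"x": .., "y": .., "z": .., "ax": .., "ay": .., "az": .., "jaw": ..}, ...]. A call has 1 to 8 rows; each row shifts and turns the commanded pose from where the row before left it, along the tool's axes as they then stand; what a row does not reach is not made up. Full scale, the value 1, is 200 mm for a shift and 90 degrees for a turn. A row lasts 1/12 s, in which the tool goes at most 41.7 mm and 7.16 degrees, less where a joint would pass 70% of its speed; a pose out of reach is approached as far as the arm can. A call with a number of a shift or a turn outside -1 to 1 is refused whole. A call with a gripper value outside its range is refused whole. The fingers move at their own pace and stop on an object; "grip_force" is the grip in N (left out, the last holds). Time passes only in rows, so rows that do not move let the fingers close. It gives the time, the measured TCP pose, the force, the opening and the grip force at its end, in the units of the state.
- get_obs(): the state, without advancing time (a new reading comes with each control period).
- read_camera(name): name is "side" or "top" or "wrist"; returns a dict with "frame" (420x560x3 uint8, blue, green, red), "fov_y" (degrees; the focal length in pixels is half the picture's height over the tangent of half this angle, whatever the lens; pixels are square), "cx", "cy" (the principal point, pixels), "k1" (the pictures are not rectified: a ray, as slopes to the right and down, at radius r is drawn at 1 + k1 r^2 times it, then the intrinsics apply), "pose" (4x4, takes a point from camera to world coordinates). Camera axes: x right, y down, z forward; pixel columns grow to the right and rows downward; lengths in m; the calibration is good to about 2 mm. A picture is of the moment at which its call begins. There is no depth.
- close_job(): hands the job in; it is judged then, once.
Trained networks look in a picture, given as the dict that the camera call returned (one of the last four; its "shot" number tells which), for a name from the list of things; names that differ only in an ending like _2 or _b are one class to them, and where a whole thing is asked for, a point or a joint stands for the part that bears it (a point fixed in the world has none). Each returns a list of dicts, best first, with "p" (0 to 1); they miss things now and then, are a little off and sometimes report something else, mostly with a low value. They report only what shows in the picture. A call takes as long as a camera call.
- trace(target, picture): "region" (420x560 bool, what is visible of it) and "point" ([column, row] in pixels, amid what is visible of it).
The state is a dict: "t": time; "joint_pos": joint angles; "joint_vel": joint speeds; "joint_efforts": joint torques, N m; "eef_pos": TCP position; "ee_rot": TCP orientation; "wrist_force": force on the tool from outside, world axes, zero at the start; "moment": the same for the moment, N m; "grip_width": finger opening in m; "grasp_force": force on a finger pad.
Only numpy, scipy, OpenCV 4.12 (cv2) and the standard library are available. Lean on these libraries where they do the work, as an engineer would, in place of code of your own. Each camera call takes 0.05 s, during which the arm holds its last target. There are 200 camera calls.

### The job

Three used blood tubes and a reagent bottle lie together in the tipping pan and must not be touched with the gripper: take the gate card from its cradle, set its cross bar into the two V seats at the pan's mouth while the pan is at rest, and, keeping hold of the card, press the bar down to tip the pan so that the tubes roll out through the gap under the card into the catch tray while the card holds the bottle back. Keep the card in the seats while you let the pan swing back to rest, then hang the card back in its cradle by its bar, hanging upright. Leave the other things on the worktop where they are.

Things in the scene. Friction and masses are not known exactly. Their poses are not given: they have to be found in the camera images.
- pan (a joint): Tip angle of the slippery aluminium pan, rad: 0 at rest (floor leaning 0.05 rad back), grows as the mouth goes down, stop at 0.48. It swings freely about pan_pivot and is back-heavy: a bar in its seats needs about 4 to 8 N downwards to tip it; let go, it swings back to 0 by itself, also with the bottle lying against the card. Its contents start rolling above about 0.1.
- pan_pivot (a point): Fixed: middle of the pan's tipping axis, 86 mm above the worktop. Axes of the stand: x from the mouth to the rear, y along the tipping axis, z up. The stand (white base 160 x 156 mm, two uprights 106 mm high beside the pan) is fixed; its place and yaw vary from run to run, the mouth looking roughly to the robot's right.
- pan_seat (a point): Point on the pan, moving with it: midway between the two V seats on its side walls at the mouth, where the middle of the card's bar comes to rest. Axes of the pan: x to the rear, y along the mouth, z up. At rest 72 mm before and 62 mm above pan_pivot. Seats: 58 mm either side, 8 mm wide along y, 45 degree flanks, open upwards, 26 mm wide at the top, which is 9 mm above this point.
- pan_lip (a point): Point on the pan, moving with it: middle of the floor's front edge, 35 mm before and 52 mm below the seat point, over the catch tray. The pan is 108 mm wide inside, 44 mm deep, closed at the rear 158 mm behind the seat point, open at the mouth.
- gate: Gate card: white card 96 mm wide, 3 mm thick, on a steel cross bar (8 mm diameter, 140 mm long, end caps 13 mm diameter from 70 to 76 mm out). Origin: middle of the bar; x the card's normal, y along the bar, z up. The card reaches 29 mm below the bar: in the pan's seats it leaves a 23 to 25 mm gap over the floor. 0.16 kg, bottom-heavy; starts hanging upright by its bar in the cradle.
- gate_grip (a point): Middle of the card's grey grip, 48 mm above the cross bar: a rounded block 13 mm thick along the card's x, 72 mm long along y, 34 mm tall. Best gripped from above, fingers closing along the card's x. Axes as the card.
- cradle_seat (a point): Point on the fixed cradle (white base 70 x 150 mm, two uprights): midway between its two V seats, 66 mm above the worktop, where the middle of the card's bar rests. x across the bar, y along it, z up. Seats as on the pan (58 mm either side, 8 mm wide along y, 45 degree flanks, 26 mm wide at the top). It stands right of the pan; place and yaw vary.
- catch_tray: Loose steel tray, 144 x 140 mm (x, y), 36 mm high, 3 mm walls, standing below the pan's mouth where it belongs. Origin: centre of its underside; x and y along its sides, z up.
- tube1_mid (a point): Middle of the first capped blood tube (88 mm long, cap 16 mm and body 13 mm in diameter, 14 g), lying across the pan; z along the tube to its cap.
- tube2_mid (a point): Middle of the second blood tube, same kind.
- tube3_mid (a point): Middle of the third blood tube, same kind.
- bottle_mid (a point): Middle of the white reagent bottle with screw cap (48 mm diameter, 100 mm long, 0.18 kg), lying across the pan at its rear, behind the tubes; z along the bottle to its cap.
- slide_box: Bystander: flat slide box 56 x 81 x 28 mm on the worktop between catch tray and cradle. Origin: centre of its underside.
- small_beaker: Bystander: glass beaker 60 mm wide, 63 mm high, right of the cradle. Origin: centre of its underside.
- amber_bottle: Bystander: brown bottle 52 mm in diameter, 110 mm high, right of and beyond the cradle. Origin: centre of its underside.
- rack: Bystander: microtube rack 66 x 124 x 30 mm, right of the cradle. Origin: centre of its underside.
- tube1: The first blood tube; origin at its round bottom end, z to the cap.
- tube2: The second blood tube; origin at its round bottom end, z to the cap.
- tube3: The third blood tube; origin at its round bottom end, z to the cap.
- bottle: The reagent bottle; origin at the middle of its base, z to the cap.

How it is judged:
By the outcome, as a careful person would: the job done as asked, in the order asked, and still so for the second after the job is handed in, with the robot touching nothing.
It also fails if it takes over 53 s, if anything falls off the work surface, if the arm or the gripper's body presses on something with over 40 N, if the wrist force passes 120 N, or if a joint passes its speed limit or range.

## Working session

There is one attempt and no reset: what is moved stays moved. The work goes in short steps, Python scripts to look and compute and a tool call to move; the robot and the scene stay as the last step left them, time stands still between calls to the robot, and variables do not carry over. Pictures are saved under pics/ and viewed, at most 10 in all, crops included, and the job is handed in when it is done.

Besides the shell and the picture viewer there is one more tool, called after ">>>" as name(argument=value, ...) on one line, values as JSON. carry_out: Moves the arm, as the interface text tells. Shift numbers are shares of 200 mm and turn numbers shares of 90 degrees, none past 1 either way. Its arguments: {"type":"object","properties":{"steps":{"type":"array","items":{"type":"object","properties":{"x":{"type":"number"},"y":{"type":"number"},"z":{"type":"number"},"ax":{"type":"number"},"ay":{"type":"number"},"az":{"type":"number"},"jaw":{"type":"number"}}}},"grip_force":{"type":"number"}},"required":["steps"]}

```bash
mkdir -p pics
cat > h.py <<'E'
from workcell import *
import numpy as np, cv2
from scipy.spatial.transform import Rotation as R
def K(p):
    f=210/np.tan(np.radians(p["fov_y"])/2); return f
def proj(p,X):
    X=np.atleast_2d(X); T=np.linalg.inv(p["pose"]); c=X@T[:3,:3].T+T[:3,3]
    s=c[:,:2]/c[:,2:]; r2=(s**2).sum(1,keepdims=True); return s*(1+p["k1"]*r2)*K(p)+[p["cx"],p["cy"]]
def ray(p,uv):
    d=(np.array(uv,float)-[p["cx"],p["cy"]])/K(p); s=d.copy()
    for _ in range(20): s=d/(1+p["k1"]*(s@s))
    v=p["pose"][:3,:3]@np.array([s[0],s[1],1]); return p["pose"][:3,3],v/np.linalg.norm(v)
def atz(p,uv,z):
    o,v=ray(p,uv); return o+v*(z-o[2])/v[2]
def tri(ps,uvs):
    A=0;b=0
    for p,uv in zip(ps,uvs):
        o,v=ray(p,uv); M=np.eye(3)-np.outer(v,v); A=A+M; b=b+M@o
    return np.linalg.solve(A,b)
E
python3 - <<'E'
from h import *
o=get_obs(); print({k:np.round(v,3) for k,v in o.items()})
P={}
for n in("top","side","wrist"):
    p=read_camera(n); P[n]=p; cv2.imwrite(f"pics/{n}0.png",p["frame"])
    print(n,p["fov_y"],p["k1"],np.round(p["pose"],3).tolist())
    for t in("gate","gate_grip","cradle_seat","pan_seat","pan_pivot","pan_lip","catch_tray","slide_box","bottle"):
        r=trace(t,p)
        print(t,[(round(q["p"],2),np.round(q["point"],1).tolist(),int(q["region"].sum())) for q in r[:2]])
E
```

```text
{'t': np.float64(0.0), 'joint_pos': array([ 1.011,  0.259,  1.536, -0.   ,  1.348, -0.203]), 'joint_vel': array([-0.002,  0.001, -0.001,  0.001,  0.   , -0.   ]), 'joint_efforts': array([-2.0000e-03, -4.4601e+01, -2.9058e+01, -1.0000e-03,  1.2000e-02,
        0.0000e+00]), 'eef_pos': array([0.192, 0.515, 0.23 ]), 'ee_rot': array([ 0.177,  0.984, -0.001, -0.   ]), 'wrist_force': array([-0.289, -0.083,  0.157]), 'moment': array([-0.005,  0.014,  0.057]), 'grasp_force': np.float64(0.0), 'grip_width': np.float64(0.085)}
top 44.34137818392335 -0.0845896350903642 [[-0.064, -0.977, 0.204, 0.208], [-0.998, 0.064, -0.008, -0.005], [-0.005, -0.204, -0.979, 1.637], [0.0, 0.0, 0.0, 1.0]]
gate [(0.69, [360.9, 218.0], 284)]
gate_grip [(0.7, [363.6, 219.7], 233), (0.4, [381.8, 156.1], 337)]
cradle_seat [(0.92, [357.7, 227.9], 648)]
pan_seat [(0.88, [171.7, 225.9], 1965)]
pan_pivot [(0.64, [217.2, 237.8], 2116), (0.58, [175.4, 232.7], 2220)]
pan_lip [(0.61, [173.4, 225.4], 1805)]
catch_tray [(0.89, [219.9, 238.2], 2090), (0.26, [416.8, 183.2], 887)]
slide_box []
bottle [(0.98, [138.7, 226.8], 465), 
[... 258 characters left out ...]
ate_grip [(0.7, [314.1, 178.6], 603)]
cradle_seat [(0.94, [315.2, 198.8], 432)]
pan_seat [(0.83, [304.5, 282.0], 2791)]
pan_pivot [(0.76, [305.5, 307.1], 5073)]
pan_lip [(0.58, [299.9, 280.1], 2772)]
catch_tray [(0.82, [328.3, 260.1], 666)]
slide_box [(0.71, [319.8, 238.0], 449), (0.26, [303.7, 308.6], 4930)]
bottle [(0.61, [302.2, 293.7], 425), (0.2, [302.5, 308.0], 4851)]
wrist 68.40386123686451 -0.04236595911721006 [[0.349, 0.904, 0.248, 0.132], [0.937, -0.336, -0.093, 0.538], [-0.0, 0.264, -0.964, 0.374], [0.0, 0.0, 0.0, 1.0]]
gate []
gate_grip []
cradle_seat []
pan_seat []
pan_pivot [(0.89, [231.8, 342.4], 1217)]
pan_lip []
catch_tray [(0.9, [100.2, 402.9], 1793)]
slide_box []
bottle []
```

Run:
```python
import cv2
t=cv2.imread("pics/top0.png");s=cv2.imread("pics/side0.png")
cv2.imwrite("pics/top0c.png",cv2.resize(t[140:320,90:450],(800,400),interpolation=cv2.INTER_CUBIC))
cv2.imwrite("pics/side0c.png",cv2.resize(s[120:390,180:440],(578,600),interpolation=cv2.INTER_CUBIC))
```

```text
(no output)
```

View pics/top0c.png

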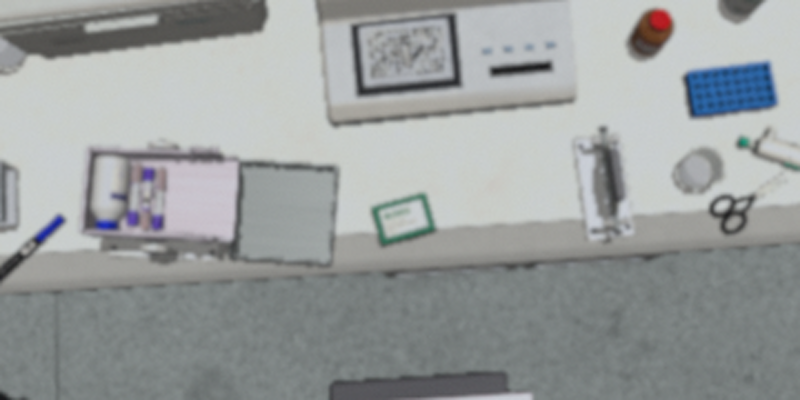

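View pics/side0c.png

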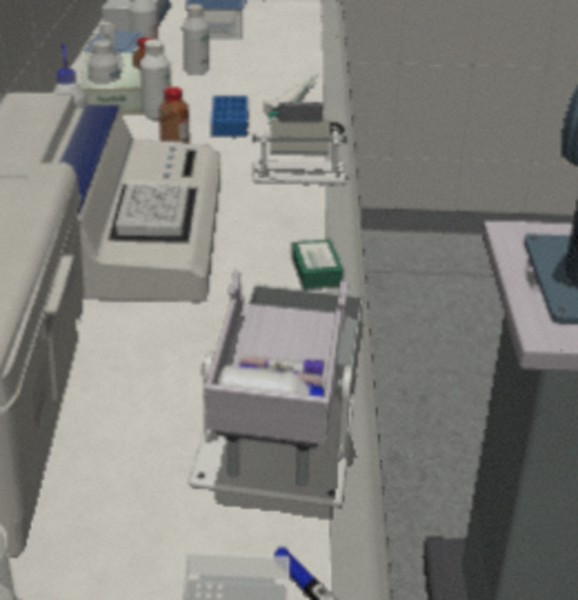

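The top view shows the pan at crop (165,195) with its mouth to the right, the tray at (287,213), the slide box at (403,218) and the cradle with the card at (605,185). The side view shows the card hanging in the cradle at crop (300,125).

Run:
```python
from h import *
t=read_camera("top"); s=read_camera("side")
f=lambda u,v:(90+u*.45,140+v*.45)
print("grip tri",tri([t,s],[(363.6,219.7),(314.1,178.6)]))
for n,uv,z in [("cb1",(574,137),.005),("cb2",(617,135),.005),("cb3",(633,235),.005),("cb4",(588,240),.005),("bar far",(603,130),.066),("bar near",(608,236),.066),("panRearFar",(90,148),.14),("panRearNear",(84,234),.14),("lipfar",(240,158),.096),("lipnear",(236,242),.096),("trayfar",(338,168),.036),("traynear",(332,265),.036)]:
    print(n,np.round(atz(t,f(*uv),z),3))
w=read_camera("wrist"); o=get_obs(); Rt=R.from_quat(o["ee_rot"]).as_matrix()
print("cam in tool",np.round(Rt.T@(w["pose"][:3,3]-o["eef_pos"]),3), np.round(Rt.T@w["pose"][:3,:3],3).tolist()); print(np.round(Rt,3).tolist())
```

```text
grip tri [ 0.43272834 -0.27822325  0.08448161]
cb1 [ 0.505 -0.248  0.005]
cb2 [ 0.504 -0.311  0.005]
cb3 [ 0.357 -0.32   0.005]
cb4 [ 0.355 -0.255  0.005]
bar far [ 0.501 -0.281  0.066]
bar near [ 0.353 -0.273  0.066]
panRearFar [0.508 0.418 0.14 ]
panRearNear [0.392 0.428 0.14 ]
lipfar [0.489 0.224 0.096]
lipnear [0.374 0.233 0.096]
trayfar [0.477 0.094 0.036]
traynear [0.34  0.109 0.036]
cam in tool [ 0.064  0.    -0.143] [[0.0, -0.964, -0.264], [1.0, 0.001, -0.0], [0.0, -0.264, 0.964]]
[[-0.937, 0.349, 0.0], [0.349, 0.937, -0.0], [-0.0, -0.0, -1.0]]
```

```bash
cat >> h.py <<'E'
def Rdown(yaw,tilt=0):  # tool x = direction yaw in plane, z down
    c,s=np.cos(yaw),np.sin(yaw); return np.array([[c,s,0],[s,-c,0],[0,0,-1.]])
def plan(wps,jaw,o=None,v=.036,a=6.3,dec=3):
    """wps: list of (pos, R); prints rows"""
    o=o or get_obs(); p=np.array(o["eef_pos"]); Q=R.from_quat(o["ee_rot"]).as_matrix(); out=[]
    for q,T in wps:
        q=np.array(q,float)
        n=int(max(1,np.ceil(np.linalg.norm(q-p)/v-.01),np.ceil(np.degrees(R.from_matrix(Q.T@T).magnitude())/a-.01)))
        for i in range(n):
            k=n-i; d=Q.T@((q-p)/k)/.2; rv=R.from_matrix(Q.T@T).as_rotvec()/k/(np.pi/2)
            d=np.round(d,dec); rv=np.round(rv,dec)
            out.append([*d,*rv]); p=p+Q@d*.2; Q=Q@R.from_rotvec(rv*np.pi/2).as_matrix()
    for i,r in enumerate(out): print("{"+",".join(f'"{k}":{x:g}' for k,x in zip("x y z ax ay az".split(),r) if x)+f',"jaw":{jaw}'+"}",end=",\n" if i%8==7 else ",")
    print(len(out),"rows, end",np.round(p,4))
E
python3 - <<'E'
from h import *
plan([((.42,.27,.31),Rdown(np.pi))],1)
E
```

```text
{"x":-0.15,"y":-0.075,"z":-0.039,"az":-0.023,"jaw":1},{"x":-0.147,"y":-0.081,"z":-0.039,"az":-0.023,"jaw":1},{"x":-0.144,"y":-0.086,"z":-0.039,"az":-0.023,"jaw":1},{"x":-0.141,"y":-0.091,"z":-0.039,"az":-0.023,"jaw":1},{"x":-0.137,"y":-0.096,"z":-0.04,"az":-0.023,"jaw":1},{"x":-0.134,"y":-0.101,"z":-0.039,"az":-0.022,"jaw":1},{"x":-0.13,"y":-0.105,"z":-0.04,"az":-0.023,"jaw":1},{"x":-0.126,"y":-0.11,"z":-0.039,"az":-0.022,"jaw":1},
{"x":-0.122,"y":-0.114,"z":-0.04,"az":-0.023,"jaw":1},{"x":-0.118,"y":-0.118,"z":-0.039,"az":-0.022,"jaw":1},10 rows, end [0.42   0.27   0.3099]
```

>>> carry_out(steps=[{"x": -0.15,"y": -0.075,"z": -0.04,"az": -0.023,"jaw": 1},{"x": -0.147,"y": -0.08,"z": -0.04,"az": -0.023,"jaw": 1},{"x": -0.144,"y": -0.086,"z": -0.04,"az": -0.023,"jaw": 1},{"x": -0.14,"y": -0.09,"z": -0.04,"az": -0.023,"jaw": 1},{"x": -0.137,"y": -0.096,"z": -0.04,"az": -0.023,"jaw": 1},{"x": -0.134,"y": -0.1,"z": -0.04,"az": -0.022,"jaw": 1},{"x": -0.13,"y": -0.105,"z": -0.04,"az": -0.023,"jaw": 1},{"x": -0.126,"y": -0.11,"z": -0.04,"az": -0.022,"jaw": 1}])

```text
schema error: expected keys x, y, z, ax, ay, az, jaw
```

>>> carry_out(steps=[{"x": -0.12,"y": -0.114,"z": -0.04,"az": -0.023,"jaw": 1},{"x": -0.118,"y": -0.118,"z": -0.04,"az": -0.022,"jaw": 1},{"jaw": 1},{"jaw": 1}])

```text
schema error: expected keys x, y, z, ax, ay, az, jaw
```

Run:
```python
from h import *
p=read_camera("wrist"); cv2.imwrite("pics/w1.png",p["frame"]); o=get_obs(); print(o["t"],o["eef_pos"],R.from_quat(o["ee_rot"]).as_matrix().round(3).tolist())
import pickle; pickle.dump(p,open("w1.pkl","wb"))
plan([((.41,-.27,.31),Rdown(np.pi))],1,v=.04)
```

```text
1.7 [0.19208256 0.51536691 0.23130087] [[-0.937, 0.349, -0.0], [0.349, 0.937, -0.0], [0.0, -0.0, -1.0]]
{"x":-0.114,"y":-0.157,"z":-0.019,"az":-0.011,"jaw":1},{"x":-0.111,"y":-0.159,"z":-0.019,"az":-0.011,"jaw":1},{"x":-0.108,"y":-0.161,"z":-0.019,"az":-0.011,"jaw":1},{"x":-0.106,"y":-0.163,"z":-0.019,"az":-0.011,"jaw":1},{"x":-0.103,"y":-0.165,"z":-0.019,"az":-0.011,"jaw":1},{"x":-0.1,"y":-0.166,"z":-0.019,"az":-0.011,"jaw":1},{"x":-0.097,"y":-0.168,"z":-0.019,"az":-0.011,"jaw":1},{"x":-0.094,"y":-0.17,"z":-0.019,"az":-0.011,"jaw":1},
{"x":-0.091,"y":-0.171,"z":-0.019,"az":-0.011,"jaw":1},{"x":-0.088,"y":-0.173,"z":-0.019,"az":-0.011,"jaw":1},{"x":-0.085,"y":-0.174,"z":-0.018,"az":-0.011,"jaw":1},{"x":-0.082,"y":-0.176,"z":-0.019,"az":-0.011,"jaw":1},{"x":-0.079,"y":-0.177,"z":-0.018,"az":-0.011,"jaw":1},{"x":-0.076,"y":-0.179,"z":-0.019,"az":-0.011,"jaw":1},{"x":-0.073,"y":-0.18,"z":-0.018,"az":-0.01,"jaw":1},{"x":-0.07,"y":-0.181,"z":-0.019,"az":-0.011,"jaw":1},
{"x":-0.067,"y":-0.182,"z":-0.018,"az":-0.01,"jaw":1},{"x":-0.065,"y":-0.183,"z":-0.019,"az":-0.011,"jaw":1},{"x":-0.061,"y":-0.184,"z":-0.018,"az":-0.01,"jaw":1},{"x":-0.058,"y":-0.185,"z":-0.019,"az":-0.011,"jaw":1},{"x":-0.056,"y":-0.186,"z":-0.018,"az":-0.01,"jaw":1},21 rows, end [ 0.4101 -0.27    0.3099]
```

View pics/w1.png

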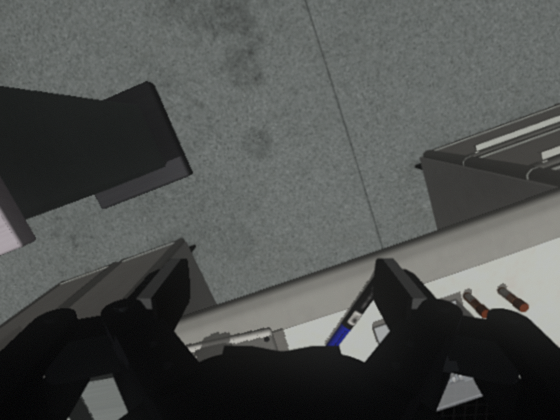

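The wrist camera sees the floor and the bench edge, with the gripper along the bottom (rows > 260). No move took place because each row needs every key. I'll place targets in the upper part of this view.

```bash
sed -i 's/ if x)+/)+/' h.py
python3 - <<'E'
from h import *
plan([((.47,.27,.33),Rdown(np.pi))],1,v=.038,dec=2)
E
```

```text
{"x":-0.16,"y":-0.06,"z":-0.04,"ax":-0,"ay":-0,"az":-0.02,"jaw":1},{"x":-0.16,"y":-0.07,"z":-0.05,"ax":-0,"ay":-0,"az":-0.02,"jaw":1},{"x":-0.15,"y":-0.07,"z":-0.04,"ax":-0,"ay":-0,"az":-0.02,"jaw":1},{"x":-0.15,"y":-0.07,"z":-0.05,"ax":-0,"ay":-0,"az":-0.02,"jaw":1},{"x":-0.15,"y":-0.08,"z":-0.04,"ax":-0,"ay":-0,"az":-0.02,"jaw":1},{"x":-0.15,"y":-0.08,"z":-0.05,"ax":-0,"ay":-0,"az":-0.02,"jaw":1},{"x":-0.14,"y":-0.09,"z":-0.04,"ax":-0,"ay":-0,"az":-0.02,"jaw":1},{"x":-0.14,"y":-0.09,"z":-0.05,"ax":-0,"ay":-0,"az":-0.02,"jaw":1},
{"x":-0.14,"y":-0.1,"z":-0.04,"ax":-0,"ay":-0,"az":-0.02,"jaw":1},{"x":-0.13,"y":-0.1,"z":-0.05,"ax":-0,"ay":-0,"az":-0.02,"jaw":1},{"x":-0.13,"y":-0.11,"z":-0.04,"ax":-0,"ay":-0,"az":-0.03,"jaw":1},11 rows, end [0.4706 0.2701 0.3293]
```

>>> carry_out(steps=[{"x": -0.16,"y": -0.06,"z": -0.04,"ax": 0,"ay": 0,"az": -0.02,"jaw": 1},{"x": -0.16,"y": -0.07,"z": -0.05,"ax": 0,"ay": 0,"az": -0.02,"jaw": 1},{"x": -0.15,"y": -0.07,"z": -0.04,"ax": 0,"ay": 0,"az": -0.02,"jaw": 1},{"x": -0.15,"y": -0.07,"z": -0.05,"ax": 0,"ay": 0,"az": -0.02,"jaw": 1},{"x": -0.15,"y": -0.08,"z": -0.04,"ax": 0,"ay": 0,"az": -0.02,"jaw": 1},{"x": -0.15,"y": -0.08,"z": -0.05,"ax": 0,"ay": 0,"az": -0.02,"jaw": 1},{"x": -0.14,"y": -0.09,"z": -0.04,"ax": 0,"ay": 0,"az": -0.02,"jaw": 1},{"x": -0.14,"y": -0.09,"z": -0.05,"ax": 0,"ay": 0,"az": -0.02,"jaw": 1}])

```text
t: 2.37
eef_pos: [0.3962, 0.3365, 0.3037]
ee_rot: [0.052, 0.999, -0.0, -0.0]
wrist_force: [0.9, 1.4, 0.4]
grip_width: 0.0854
grasp_force: 0.0
```

>>> carry_out(steps=[{"x": -0.14,"y": -0.1,"z": -0.04,"ax": 0,"ay": 0,"az": -0.02,"jaw": 1},{"x": -0.13,"y": -0.1,"z": -0.05,"ax": 0,"ay": 0,"az": -0.02,"jaw": 1},{"x": -0.13,"y": -0.11,"z": -0.04,"ax": 0,"ay": 0,"az": -0.03,"jaw": 1},{"x": 0,"y": 0,"z": 0,"ax": 0,"ay": 0,"az": 0,"jaw": 1},{"x": 0,"y": 0,"z": 0,"ax": 0,"ay": 0,"az": 0,"jaw": 1}])

```text
t: 2.78
eef_pos: [0.472, 0.2688, 0.3294]
ee_rot: [-0.0, 1.0, 0.0, 0.0]
wrist_force: [-0.3, -0.0, 0.1]
grip_width: 0.0855
grasp_force: 0.0
```

Run:
```python
from h import *
p=read_camera("wrist"); cv2.imwrite("pics/w2.png",p["frame"]); o=get_obs(); print(o["t"],o["eef_pos"],R.from_quat(o["ee_rot"]).as_matrix().round(3).tolist())
import pickle; pickle.dump(p,open("w2.pkl","wb"))
plan([((.47,-.27,.33),Rdown(np.pi))],1,v=.04,dec=2)
```

```text
2.8333 [0.47075155 0.26968086 0.32906009] [[-1.0, -0.002, -0.001], [-0.002, 1.0, 0.0], [0.001, 0.0, -1.0]]
{"x":0,"y":-0.19,"z":-0,"ax":0,"ay":-0,"az":0,"jaw":1},{"x":0,"y":-0.19,"z":-0,"ax":0,"ay":-0,"az":0,"jaw":1},{"x":0,"y":-0.19,"z":-0,"ax":0,"ay":-0,"az":0,"jaw":1},{"x":0,"y":-0.19,"z":-0,"ax":0,"ay":-0,"az":0,"jaw":1},{"x":0,"y":-0.19,"z":-0,"ax":0,"ay":-0,"az":0,"jaw":1},{"x":0,"y":-0.19,"z":-0,"ax":0,"ay":-0,"az":0,"jaw":1},{"x":0,"y":-0.19,"z":-0,"ax":0,"ay":-0,"az":0,"jaw":1},{"x":0,"y":-0.2,"z":-0,"ax":0,"ay":-0,"az":0,"jaw":1},
{"x":0,"y":-0.19,"z":-0,"ax":0,"ay":-0,"az":0,"jaw":1},{"x":0,"y":-0.2,"z":-0,"ax":0,"ay":-0,"az":0,"jaw":1},{"x":0,"y":-0.19,"z":-0,"ax":0,"ay":-0,"az":0,"jaw":1},{"x":0,"y":-0.2,"z":-0,"ax":0,"ay":-0,"az":0,"jaw":1},{"x":0,"y":-0.19,"z":-0,"ax":0,"ay":-0,"az":0,"jaw":1},{"x":0.01,"y":-0.2,"z":-0.01,"ax":0,"ay":-0,"az":0,"jaw":1},14 rows, end [ 0.47   -0.2703  0.3309]
```

View pics/w2.png

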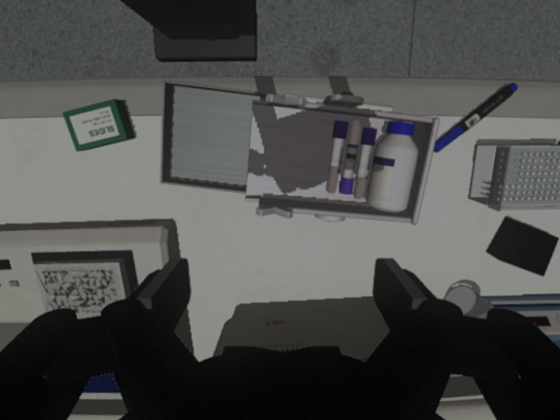

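The pan shows clearly. Its mouth faces left, the near seat is about (285,100) and the far seat about (272,211). The tray spans (163,85)-(250,190), and the slide box is at (97,124). Next I go to the cradle.

>>> carry_out(steps=[{"x": 0,"y": -0.19,"z": 0,"ax": 0,"ay": 0,"az": 0,"jaw": 1},{"x": 0,"y": -0.19,"z": 0,"ax": 0,"ay": 0,"az": 0,"jaw": 1},{"x": 0,"y": -0.19,"z": 0,"ax": 0,"ay": 0,"az": 0,"jaw": 1},{"x": 0,"y": -0.19,"z": 0,"ax": 0,"ay": 0,"az": 0,"jaw": 1},{"x": 0,"y": -0.19,"z": 0,"ax": 0,"ay": 0,"az": 0,"jaw": 1},{"x": 0,"y": -0.19,"z": 0,"ax": 0,"ay": 0,"az": 0,"jaw": 1},{"x": 0,"y": -0.19,"z": 0,"ax": 0,"ay": 0,"az": 0,"jaw": 1},{"x": 0,"y": -0.2,"z": 0,"ax": 0,"ay": 0,"az": 0,"jaw": 1}])

```text
t: 3.5
eef_pos: [0.471, -0.0356, 0.3292]
ee_rot: [-0.003, 1.0, 0.0, 0.0]
wrist_force: [0.4, 0.9, 0.9]
grip_width: 0.0854
grasp_force: 0.0
```

>>> carry_out(steps=[{"x": 0,"y": -0.19,"z": 0,"ax": 0,"ay": 0,"az": 0,"jaw": 1},{"x": 0,"y": -0.2,"z": 0,"ax": 0,"ay": 0,"az": 0,"jaw": 1},{"x": 0,"y": -0.19,"z": 0,"ax": 0,"ay": 0,"az": 0,"jaw": 1},{"x": 0,"y": -0.2,"z": 0,"ax": 0,"ay": 0,"az": 0,"jaw": 1},{"x": 0,"y": -0.19,"z": 0,"ax": 0,"ay": 0,"az": 0,"jaw": 1},{"x": 0,"y": -0.2,"z": 0,"ax": 0,"ay": 0,"az": 0,"jaw": 1},{"x": 0,"y": 0,"z": 0,"ax": 0,"ay": 0,"az": 0,"jaw": 1},{"x": 0,"y": 0,"z": 0,"ax": 0,"ay": 0,"az": 0,"jaw": 1}])

```text
t: 4.17
eef_pos: [0.4728, -0.2702, 0.3282]
ee_rot: [-0.001, 1.0, 0.001, -0.001]
wrist_force: [-0.6, 1.1, -0.7]
grip_width: 0.0851
grasp_force: 0.0
```

Run:
```python
from h import *
import pickle
p=read_camera("wrist"); o=get_obs(); print(o["t"],o["eef_pos"],R.from_quat(o["ee_rot"]).as_matrix().round(3).tolist())
pickle.dump(p,open("w3.pkl","wb"))
for t in("cradle_seat","gate","gate_grip"):
    r=trace(t,p); print(t,[(round(q["p"],2),q["point"]) for q in r[:2]])
u,v=proj(p,[[.43,-.277,.07]])[0]; print(u,v)
q=pickle.load(open("w2.pkl","rb"))
u0,v0=int(u)-70,max(0,int(v)-100)
a=cv2.resize(p["frame"][v0:v0+200,u0:u0+140],None,fx=3,fy=3,interpolation=cv2.INTER_CUBIC)
b=cv2.resize(q["frame"][75:235,240:365],None,fx=3,fy=3,interpolation=cv2.INTER_CUBIC)
h=600;c=np.zeros((h,a.shape[1]+b.shape[1],3),np.uint8); c[:a.shape[0],:a.shape[1]]=a; c[:b.shape[0],a.shape[1]:]=b
c=np.clip(c*1.3,0,255).astype(np.uint8)
print(u0,v0,a.shape,b.shape); cv2.imwrite("pics/c3.png",c)
```

```text
4.2167 [ 0.47298357 -0.26887299  0.32858893] [[-1.0, -0.004, -0.001], [-0.004, 1.0, 0.002], [0.001, 0.002, -1.0]]
cradle_seat [(0.64, [277.5, 141.8])]
gate [(0.78, [267.5, 146.3])]
gate_grip [(0.59, [267.5, 147.9])]
276.64125470284233 144.6449467978045
206 44 (600, 420, 3) (480, 375, 3)
```

View pics/c3.png

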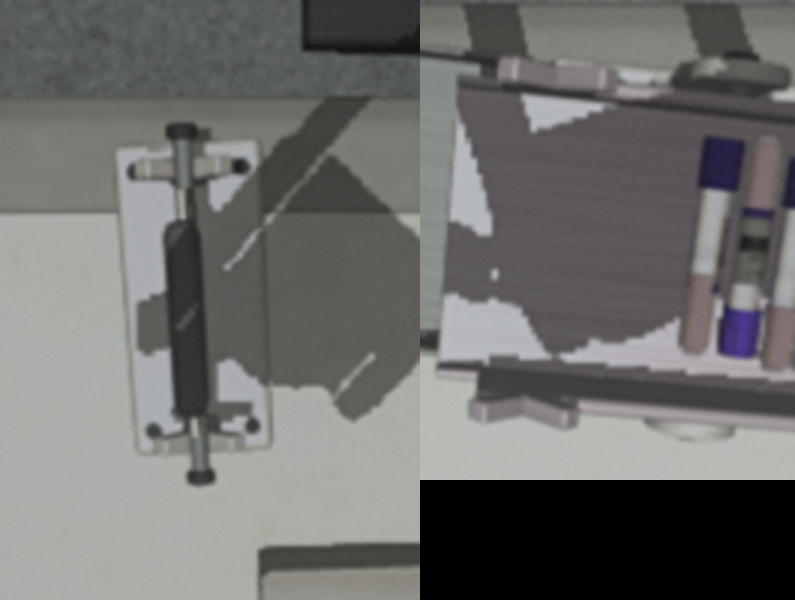

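The crop shows the bar's caps at crop (182,131) and (201,478), and the grip from (168,220) to (202,415). On the pan the near seat is about (557,72) and the far V about (525,412).

```bash
cat > m.py <<'E'
from h import *
import pickle
p=pickle.load(open("w3.pkl","rb")); q=pickle.load(open("w2.pkl","rb"))
A=lambda u,v,z:atz(p,(206+u/3,44+v/3),z)
B=lambda u,v,z:atz(q,(240+(u-420)/3,75+v/3),z)
E
python3 - <<'E'
from m import *
def show(n,a,b):
    d=b-a; print(n,np.round((a+b)/2,4),"len",round(np.linalg.norm(d),4),"ang",round(np.degrees(np.arctan2(d[1],d[0])),2))
show("caps",A(182,131,.066),A(201,478,.066))
show("base L",A(117,152,.006),A(138,455,.006)); show("base R",A(258,142,.006),A(270,447,.006))
show("grip",A(183,220,.131),A(188,415,.131))
show("cradle base ctr",(A(117,152,.006)+A(258,142,.006))/2,(A(138,455,.006)+A(270,447,.006))/2)
show("bolts n",A(133,172,.006),A(154,430,.006));show("bolts",A(240,166,.006),A(252,426,.006))
show("seats",B(557,72,.157),B(525,412,.157))
show("wall lip",B(460,82,.148-.052+.044),B(440,372,.14))
show("far V",B(472,408,.157),B(578,420,.157)); show("near V",B(500,70,.157),B(615,74,.157))
# whole-image pts: pan rear corners top
C=lambda u,v,z:atz(q,(u,v),z)
show("rear",C(437,118,.135),C(416,221,.135))
for P in [(163,83),(251,92),(246,197),(162,181)]: print("tray",C(*P,.036))
for P in [(65,110),(121,100),(131,137),(80,150)]: print("box",C(*P,.028))
E
```

```text
caps [ 0.4345 -0.2857  0.066 ] len 0.1471 ang 2.83
base L [ 0.437  -0.3194  0.006 ] len 0.1473 ang 2.71
base R [ 0.4325 -0.2521  0.006 ] len 0.1476 ang 3.03
grip [ 0.4332 -0.2857  0.131 ] len 0.0696 ang 1.04
cradle base ctr [ 0.4348 -0.2858  0.006 ] len 0.1475 ang 2.87
bolts n [ 0.435  -0.3115  0.006 ] len 0.1253 ang 3.66
bolts [ 0.4325 -0.261   0.006 ] len 0.1259 ang 3.16
seats [0.4383 0.2665 0.157 ] len 0.1143 ang -5.41
wall lip [0.4339 0.2343 0.14  ] len 0.1019 ang -5.37
far V [0.4959 0.2611 0.157 ] len 0.0377 ang 83.37
near V [0.3813 0.2721 0.157 ] len 0.0371 ang 88.19
rear [0.4544 0.4278 0.135 ] len 0.1146 ang -4.93
tray [0.35025419 0.10995588 0.036     ]
tray [0.36242258 0.2271568  0.036     ]
tray [0.50584967 0.21660923 0.036     ]
tray [0.4823491  0.09632137 0.036     ]
box [ 0.38240973 -0.03605846  0.028     ]
box [0.37047483 0.04633176 0.028     ]
box [0.42057046 0.05465015 0.028     ]
box [ 0.43809026 -0.02293064  0.028     ]
```

Run:
```python
from h import *
y=Rdown(np.pi+np.radians(2.9))
plan([((.4346,-.2857,.20),y),((.4346,-.2857,.095),y)],1,v=.036)
```

```text
{"x":0.049,"y":-0.022,"z":0.162,"ax":0,"ay":0,"az":-0.007,"jaw":1},{"x":0.049,"y":-0.022,"z":0.162,"ax":0,"ay":0,"az":-0.007,"jaw":1},{"x":0.049,"y":-0.021,"z":0.162,"ax":0,"ay":0,"az":-0.007,"jaw":1},{"x":0.049,"y":-0.02,"z":0.161,"ax":0,"ay":0,"az":-0.007,"jaw":1},{"x":-0,"y":-0,"z":0.175,"ax":0,"ay":0,"az":0,"jaw":1},{"x":-0,"y":-0,"z":0.175,"ax":0,"ay":0,"az":0,"jaw":1},{"x":-0,"y":-0,"z":0.175,"ax":0,"ay":0,"az":0,"jaw":1},7 rows, end [ 0.4345 -0.2856  0.0951]
```

>>> carry_out(steps=[{"x": 0.05,"y": -0.022,"z": 0.16,"ax": 0,"ay": 0,"az": -0.007,"jaw": 1},{"x": 0.05,"y": -0.022,"z": 0.16,"ax": 0,"ay": 0,"az": -0.007,"jaw": 1},{"x": 0.05,"y": -0.02,"z": 0.16,"ax": 0,"ay": 0,"az": -0.007,"jaw": 1},{"x": 0.05,"y": -0.02,"z": 0.16,"ax": 0,"ay": 0,"az": -0.007,"jaw": 1},{"x": 0,"y": 0,"z": 0,"ax": 0,"ay": 0,"az": 0,"jaw": 1},{"x": 0,"y": 0,"z": 0,"ax": 0,"ay": 0,"az": 0,"jaw": 1}])

```text
t: 4.87
eef_pos: [0.433, -0.2857, 0.2009]
ee_rot: [-0.024, 1.0, 0.001, -0.001]
wrist_force: [0.8, -1.0, 0.5]
grip_width: 0.0855
grasp_force: 0.0
```

Run:
```python
from h import *
y=Rdown(np.pi+np.radians(2.9)); o=get_obs(); print(o["eef_pos"],R.from_quat(o["ee_rot"]).as_matrix().round(3).tolist())
plan([((.4346,-.2857,.095),y)],1,v=.03)
```

```text
[ 0.4329897  -0.28570755  0.20092676] [[-0.999, -0.049, -0.002], [-0.049, 0.999, 0.002], [0.002, 0.003, -1.0]]
{"x":-0.002,"y":-0,"z":0.132,"ax":0,"ay":-0,"az":-0,"jaw":1},{"x":-0.002,"y":-0.001,"z":0.133,"ax":0.001,"ay":-0,"az":-0,"jaw":1},{"x":-0.002,"y":-0,"z":0.132,"ax":0,"ay":-0.001,"az":-0.001,"jaw":1},{"x":-0.003,"y":-0,"z":0.133,"ax":0.001,"ay":-0,"az":-0,"jaw":1},4 rows, end [ 0.4346 -0.2856  0.0949]
```

>>> carry_out(steps=[{"x": -0.002,"y": 0,"z": 0.132,"ax": 0,"ay": 0,"az": 0,"jaw": 1},{"x": -0.002,"y": 0,"z": 0.132,"ax": 0,"ay": 0,"az": 0,"jaw": 1},{"x": -0.002,"y": 0,"z": 0.132,"ax": 0,"ay": 0,"az": 0,"jaw": 1},{"x": -0.002,"y": 0,"z": 0.132,"ax": 0,"ay": 0,"az": 0,"jaw": 1},{"x": 0,"y": 0,"z": 0,"ax": 0,"ay": 0,"az": 0,"jaw": 1},{"x": 0,"y": 0,"z": 0,"ax": 0,"ay": 0,"az": 0,"jaw": 1}])

```text
t: 5.37
eef_pos: [0.4364, -0.2874, 0.0972]
ee_rot: [-0.025, 1.0, -0.0, 0.0]
wrist_force: [0.8, -0.3, 0.2]
grip_width: 0.0854
grasp_force: 0.0
```

>>> carry_out(grip_force=30, steps=[{"x": 0,"y": 0,"z": 0,"ax": 0,"ay": 0,"az": 0,"jaw": -1},{"x": 0,"y": 0,"z": 0,"ax": 0,"ay": 0,"az": 0,"jaw": -1},{"x": 0,"y": 0,"z": 0,"ax": 0,"ay": 0,"az": 0,"jaw": -1},{"x": 0,"y": 0,"z": 0,"ax": 0,"ay": 0,"az": 0,"jaw": -1},{"x": 0,"y": 0,"z": 0,"ax": 0,"ay": 0,"az": 0,"jaw": -1},{"x": 0,"y": 0,"z": 0,"ax": 0,"ay": 0,"az": 0,"jaw": -1},{"x": 0,"y": 0,"z": 0,"ax": 0,"ay": 0,"az": 0,"jaw": -1},{"x": 0,"y": 0,"z": 0,"ax": 0,"ay": 0,"az": 0,"jaw": -1}])

```text
t: 6.03
eef_pos: [0.435, -0.2861, 0.0961]
ee_rot: [-0.024, 1.0, 0.001, 0.0]
wrist_force: [0.9, 5.3, 5.7]
grip_width: 0.0123
grasp_force: 29.6
```

>>> carry_out(grip_force=60, steps=[{"x": 0,"y": 0,"z": 0,"ax": 0,"ay": 0,"az": 0,"jaw": -1},{"x": 0,"y": 0,"z": 0,"ax": 0,"ay": 0,"az": 0,"jaw": -1}])

```text
t: 6.2
eef_pos: [0.435, -0.2861, 0.0961]
ee_rot: [-0.024, 1.0, 0.001, 0.0]
wrist_force: [0.0, 4.6, 5.3]
grip_width: 0.0123
grasp_force: 59.7
```

Run:
```python
from h import *
y0=Rdown(np.pi+np.radians(2.9));y=Rdown(np.pi-np.radians(5.3))
plan([((.4346,-.2857,.20),y0),((.4346,-.25,.28),y0),((.438,.23,.28),y),((.4383,.2665,.24),y)],-1,v=.037)
```

```text
{"x":0.001,"y":0.001,"z":-0.173,"ax":0,"ay":0,"az":-0.001,"jaw":-1},{"x":0,"y":0.001,"z":-0.173,"ax":0.001,"ay":0,"az":-0,"jaw":-1},{"x":0.001,"y":0.001,"z":-0.173,"ax":0,"ay":0,"az":-0.001,"jaw":-1},{"x":-0.003,"y":0.06,"z":-0.133,"ax":0,"ay":0,"az":0,"jaw":-1},{"x":-0.003,"y":0.059,"z":-0.134,"ax":0,"ay":0,"az":0,"jaw":-1},{"x":-0.004,"y":0.06,"z":-0.133,"ax":0,"ay":0,"az":0,"jaw":-1},{"x":-0.011,"y":0.184,"z":0,"ax":0,"ay":0,"az":0.007,"jaw":-1},{"x":-0.009,"y":0.184,"z":0,"ax":0,"ay":0,"az":0.007,"jaw":-1},
{"x":-0.007,"y":0.185,"z":0,"ax":0,"ay":0,"az":0.007,"jaw":-1},{"x":-0.005,"y":0.185,"z":0,"ax":0,"ay":0,"az":0.007,"jaw":-1},{"x":-0.003,"y":0.185,"z":0,"ax":0,"ay":0,"az":0.007,"jaw":-1},{"x":-0,"y":0.184,"z":0,"ax":0,"ay":0,"az":0.007,"jaw":-1},{"x":0.002,"y":0.185,"z":0,"ax":0,"ay":0,"az":0.007,"jaw":-1},{"x":0.004,"y":0.184,"z":0,"ax":0,"ay":0,"az":0.007,"jaw":-1},{"x":0.005,"y":0.184,"z":0,"ax":0,"ay":0,"az":0.007,"jaw":-1},{"x":0.008,"y":0.185,"z":0,"ax":0,"ay":0,"az":0.007,"jaw":-1},
{"x":0.009,"y":0.184,"z":0,"ax":0,"ay":0,"az":0.007,"jaw":-1},{"x":0.012,"y":0.184,"z":0.001,"ax":0,"ay":0,"az":0.007,"jaw":-1},{"x":0.013,"y":0.184,"z":0,"ax":0,"ay":0,"az":0.008,"jaw":-1},{"x":0.008,"y":0.091,"z":0.1,"ax":0,"ay":0,"az":-0,"jaw":-1},{"x":0.008,"y":0.091,"z":0.101,"ax":0,"ay":0,"az":-0,"jaw":-1},21 rows, end [0.4383 0.2665 0.2399]
```

>>> carry_out(steps=[{"x": 0,"y": 0,"z": -0.1,"ax": 0,"ay": 0,"az": 0,"jaw": -1},{"x": 0,"y": 0,"z": -0.17,"ax": 0,"ay": 0,"az": 0,"jaw": -1},{"x": 0,"y": 0,"z": -0.17,"ax": 0,"ay": 0,"az": 0,"jaw": -1},{"x": 0,"y": 0,"z": -0.08,"ax": 0,"ay": 0,"az": 0,"jaw": -1},{"x": -0.003,"y": 0.06,"z": -0.13,"ax": 0,"ay": 0,"az": 0,"jaw": -1},{"x": -0.003,"y": 0.06,"z": -0.13,"ax": 0,"ay": 0,"az": 0,"jaw": -1},{"x": -0.004,"y": 0.06,"z": -0.14,"ax": 0,"ay": 0,"az": 0,"jaw": -1},{"x": -0.01,"y": 0.184,"z": 0,"ax": 0,"ay": 0,"az": 0.007,"jaw": -1}])

```text
t: 6.87
eef_pos: [0.4376, -0.2188, 0.2849]
ee_rot: [-0.017, 1.0, -0.004, 0.004]
wrist_force: [2.7, -0.2, -0.9]
grip_width: 0.0121
grasp_force: 59.2
```

>>> carry_out(steps=[{"x": -0.009,"y": 0.184,"z": 0,"ax": 0,"ay": 0,"az": 0.007,"jaw": -1},{"x": -0.007,"y": 0.184,"z": 0,"ax": 0,"ay": 0,"az": 0.007,"jaw": -1},{"x": -0.005,"y": 0.184,"z": 0,"ax": 0,"ay": 0,"az": 0.007,"jaw": -1},{"x": -0.003,"y": 0.184,"z": 0,"ax": 0,"ay": 0,"az": 0.007,"jaw": -1},{"x": 0,"y": 0.184,"z": 0,"ax": 0,"ay": 0,"az": 0.007,"jaw": -1},{"x": 0.002,"y": 0.184,"z": 0,"ax": 0,"ay": 0,"az": 0.007,"jaw": -1},{"x": 0.004,"y": 0.184,"z": 0,"ax": 0,"ay": 0,"az": 0.007,"jaw": -1},{"x": 0.006,"y": 0.184,"z": 0,"ax": 0,"ay": 0,"az": 0.007,"jaw": -1}])

```text
t: 7.53
eef_pos: [0.4374, 0.0816, 0.2796]
ee_rot: [0.026, 1.0, -0.0, -0.0]
wrist_force: [0.9, 0.2, -1.6]
grip_width: 0.0124
grasp_force: 59.2
```

>>> carry_out(steps=[{"x": 0.008,"y": 0.184,"z": 0,"ax": 0,"ay": 0,"az": 0.007,"jaw": -1},{"x": 0.01,"y": 0.184,"z": 0,"ax": 0,"ay": 0,"az": 0.007,"jaw": -1},{"x": 0.012,"y": 0.184,"z": 0,"ax": 0,"ay": 0,"az": 0.007,"jaw": -1},{"x": 0.013,"y": 0.184,"z": 0,"ax": 0,"ay": 0,"az": 0.008,"jaw": -1},{"x": 0.008,"y": 0.09,"z": 0.1,"ax": 0,"ay": 0,"az": 0,"jaw": -1},{"x": 0.008,"y": 0.09,"z": 0.1,"ax": 0,"ay": 0,"az": 0,"jaw": -1},{"x": 0,"y": 0,"z": 0,"ax": 0,"ay": 0,"az": 0,"jaw": -1},{"x": 0,"y": 0,"z": 0,"ax": 0,"ay": 0,"az": 0,"jaw": -1}])

```text
t: 8.2
eef_pos: [0.4384, 0.2637, 0.2383]
ee_rot: [0.047, 0.999, -0.001, -0.002]
wrist_force: [0.1, -1.2, -2.8]
grip_width: 0.012
grasp_force: 59.3
```

Run:
```python
from h import *
import pickle
p=read_camera("wrist"); pickle.dump(p,open("w4.pkl","wb")); s=read_camera("side"); o=get_obs(); print(o["t"],o["eef_pos"],R.from_quat(o["ee_rot"]).as_matrix().round(3).tolist(),o["wrist_force"])
a=cv2.resize(s["frame"][180:380,230:390],(480,600),interpolation=cv2.INTER_CUBIC)
b=cv2.resize(p["frame"],(320,240),interpolation=cv2.INTER_AREA); c=np.zeros((600,800,3),np.uint8); c[:,:480]=a; c[:240,480:]=b
d=p["frame"][30:290,150:410]; c[260:580,480:]=cv2.resize(d,(320,320)); cv2.imwrite("pics/c4.png",c)
y=Rdown(np.pi-np.radians(5.3))
plan([((.4383,.2665,.19),y),((.4383,.2665,.178),y)],-1,v=.025)
```

```text
8.3 [0.43991788 0.26297282 0.24022902] [[-0.995, 0.096, 0.0], [0.096, 0.995, -0.0], [-0.0, -0.0, -1.0]] [ 0.54940009  0.29923727 -1.44149373]
{"x":0.003,"y":0.006,"z":0.084,"ax":-0,"ay":0,"az":-0.001,"jaw":-1},{"x":0.003,"y":0.005,"z":0.084,"ax":-0,"ay":0,"az":-0.001,"jaw":-1},{"x":0.004,"y":0.006,"z":0.083,"ax":-0,"ay":0,"az":-0,"jaw":-1},{"x":-0,"y":-0,"z":0.06,"ax":-0,"ay":0,"az":-0,"jaw":-1},4 rows, end [0.4383 0.2665 0.178 ]
```

View pics/c4.png

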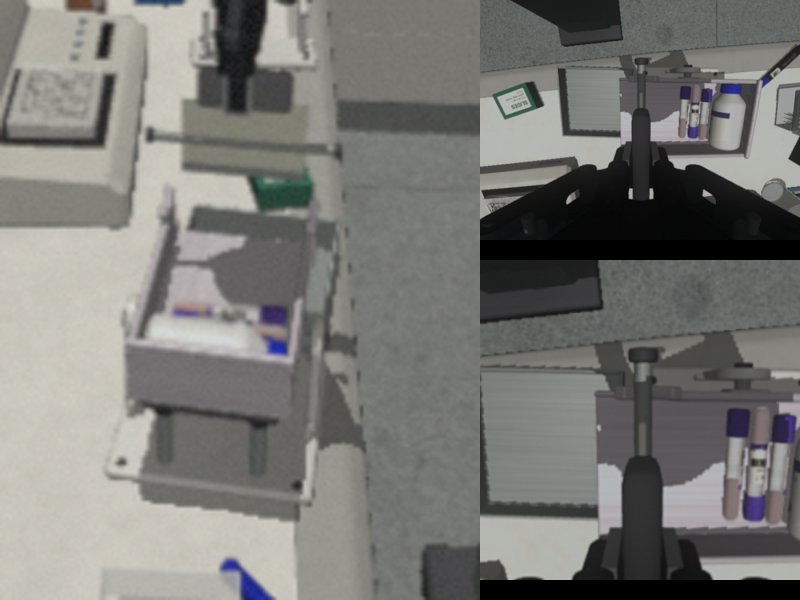

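The card is held over the pan mouth. Its caps show in the side view at about (280,225) and (342.7,230), and the contents have not moved. I'll check that the bar is level before lowering.

Run:
```python
from h import *
import pickle
s=read_camera("side"); w=pickle.load(open("w4.pkl","rb")); o=get_obs(); M=R.from_quat(o["ee_rot"]).as_matrix(); c=o["eef_pos"]+M@[0,0,.03]
for k in(-.073,.073):
    X=c+M@[k,0,0]; print(k,X.round(3),"side",proj(s,X)[0].round(1),"wrist",proj(w,X)[0].round(1))
print("wrist cap seen",150+(643-480)*260/320,30+(355-260)*260/320)
S=np.array([.4383,.2665,.148]);
for k in(-.058,.058): print("seat side",proj(s,S+k*np.array([np.cos(-.0925),np.sin(-.0925),0]))[0].round(1))
```

```text
-0.073 [0.513 0.256 0.211] side [277.8 224. ] wrist [280.9 347.6]
0.073 [0.368 0.27  0.211] side [340.7 229.7] wrist [281.8 114.2]
wrist cap seen 282.4375 107.1875
seat side [333.6 252.7]
seat side [284.9 248. ]
```

>>> carry_out(steps=[{"x": 0,"y": 0.006,"z": 0.08,"ax": 0,"ay": 0,"az": 0,"jaw": -1},{"x": 0,"y": 0.006,"z": 0.08,"ax": 0,"ay": 0,"az": 0,"jaw": -1},{"x": 0,"y": 0.005,"z": 0.06,"ax": 0,"ay": 0,"az": 0,"jaw": -1},{"x": 0,"y": 0,"z": 0.04,"ax": 0,"ay": 0,"az": 0,"jaw": -1},{"x": 0,"y": 0,"z": 0.03,"ax": 0,"ay": 0,"az": 0,"jaw": -1},{"x": 0,"y": 0,"z": 0.015,"ax": 0,"ay": 0,"az": 0,"jaw": -1},{"x": 0,"y": 0,"z": 0,"ax": 0,"ay": 0,"az": 0,"jaw": -1},{"x": 0,"y": 0,"z": 0,"ax": 0,"ay": 0,"az": 0,"jaw": -1}])

```text
t: 9.02
eef_pos: [0.4405, 0.2668, 0.1794]
ee_rot: [0.048, 0.999, 0.0, 0.001]
wrist_force: [-0.0, -0.1, -0.8]
grip_width: 0.0124
grasp_force: 59.3
```

Run:
```python
from h import *
s=read_camera("side");p=read_camera("wrist"); o=get_obs(); print(o["t"],o["eef_pos"],o["wrist_force"],o["moment"],R.from_quat(o["ee_rot"]).as_matrix().round(3).tolist())
c=np.zeros((600,800,3),np.uint8); c[:,:480]=cv2.resize(s["frame"][200:300,265:345],(480,600),interpolation=cv2.INTER_CUBIC)
c[:320,480:]=cv2.resize(p["frame"][30:290,150:410],(320,320)); cv2.imwrite("pics/c5.png",c)
```

```text
9.1167 [0.4404676  0.2670355  0.17947433] [-6.06930171e-04 -1.44863514e+00 -1.64485100e+00] [ 0.05506     0.00828042 -0.04830653] [[-0.995, 0.096, 0.001], [0.096, 0.995, 0.0], [-0.001, 0.001, -1.0]]
```

View pics/c5.png

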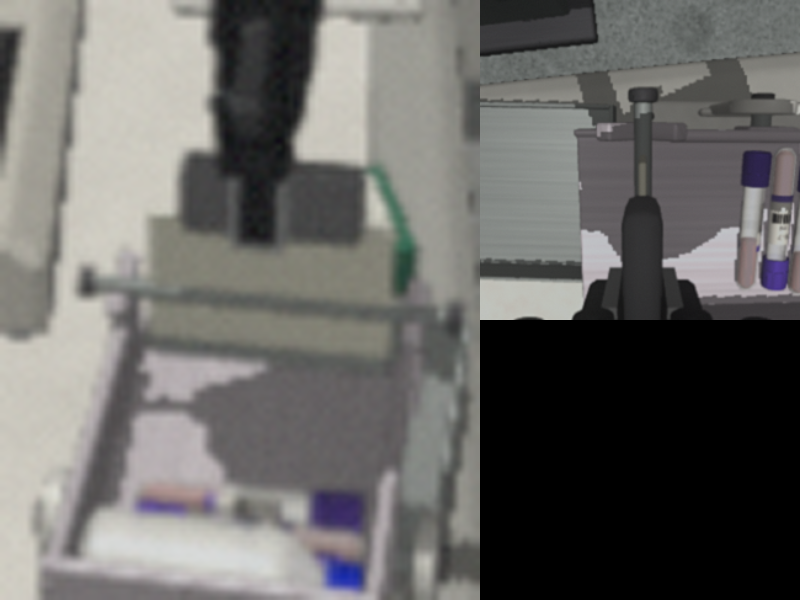

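The bar sits inside both V's; in the wrist view it is at column 643, with the V spanning 597-685. I lower gently until it loads.

>>> carry_out(steps=[{"x": 0,"y": 0,"z": 0.006,"ax": 0,"ay": 0,"az": 0,"jaw": -1},{"x": 0,"y": 0,"z": 0.006,"ax": 0,"ay": 0,"az": 0,"jaw": -1},{"x": 0,"y": 0,"z": 0,"ax": 0,"ay": 0,"az": 0,"jaw": -1},{"x": 0,"y": 0,"z": 0,"ax": 0,"ay": 0,"az": 0,"jaw": -1}])

```text
t: 9.45
eef_pos: [0.4406, 0.2663, 0.1778]
ee_rot: [0.048, 0.999, -0.001, 0.001]
wrist_force: [-1.5, -3.8, 7.2]
grip_width: 0.0123
grasp_force: 60.7
```

>>> carry_out(steps=[{"x": 0,"y": 0,"z": 0.006,"ax": 0,"ay": 0,"az": 0,"jaw": -1},{"x": 0,"y": 0,"z": 0.006,"ax": 0,"ay": 0,"az": 0,"jaw": -1},{"x": 0,"y": 0,"z": 0,"ax": 0,"ay": 0,"az": 0,"jaw": -1},{"x": 0,"y": 0,"z": 0,"ax": 0,"ay": 0,"az": 0,"jaw": -1}])

```text
t: 9.78
eef_pos: [0.4405, 0.2649, 0.1757]
ee_rot: [0.048, 0.999, -0.002, 0.001]
wrist_force: [-3.5, -9.3, 10.8]
grip_width: 0.0125
grasp_force: 61.3
```

>>> carry_out(steps=[{"x": 0,"y": -0.015,"z": 0.005,"ax": 0,"ay": 0,"az": 0,"jaw": -1},{"x": 0,"y": -0.015,"z": 0.015,"ax": 0,"ay": 0,"az": 0,"jaw": -1},{"x": 0,"y": -0.012,"z": 0.018,"ax": 0,"ay": 0,"az": 0,"jaw": -1},{"x": 0,"y": -0.012,"z": 0.02,"ax": 0,"ay": 0,"az": 0,"jaw": -1},{"x": 0,"y": 0,"z": 0,"ax": 0,"ay": 0,"az": 0,"jaw": -1},{"x": 0,"y": 0,"z": 0,"ax": 0,"ay": 0,"az": 0,"jaw": -1}])

```text
t: 10.28
eef_pos: [0.4395, 0.2556, 0.1626]
ee_rot: [0.048, 0.999, -0.0, 0.001]
wrist_force: [-0.4, -4.1, 3.5]
grip_width: 0.0122
grasp_force: 60.3
```

Run:
```python
from h import *
s=read_camera("side");p=read_camera("wrist"); o=get_obs(); print(o["t"],o["eef_pos"],o["wrist_force"],o["moment"])
c=np.zeros((600,800,3),np.uint8); c[:,:480]=cv2.resize(s["frame"][200:320,260:356],(480,600),interpolation=cv2.INTER_CUBIC)
c[:320,480:]=cv2.resize(p["frame"][30:290,150:410],(320,320)); cv2.imwrite("pics/c6.png",c)
```

```text
10.3833 [0.43943843 0.25571738 0.16270487] [ 1.41787162 -5.05288179  4.84221713] [-1.14113902 -0.27447118 -0.23991512]
```

View pics/c6.png

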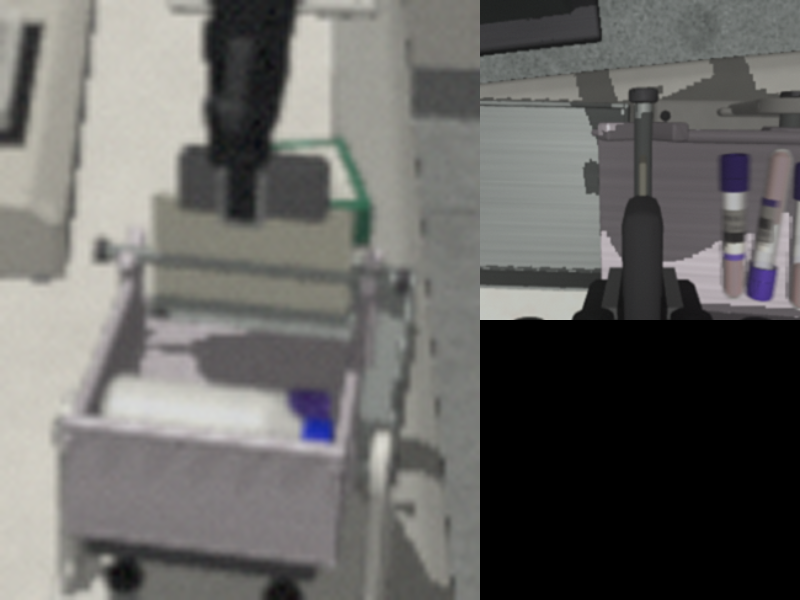

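The pan is tipping and the tubes are starting to roll. I continue along the arc.

>>> carry_out(steps=[{"x": 0,"y": -0.01,"z": 0.011,"ax": 0,"ay": 0,"az": 0,"jaw": -1},{"x": 0,"y": -0.008,"z": 0.011,"ax": 0,"ay": 0,"az": 0,"jaw": -1},{"x": 0,"y": -0.006,"z": 0.011,"ax": 0,"ay": 0,"az": 0,"jaw": -1},{"x": 0,"y": -0.006,"z": 0.011,"ax": 0,"ay": 0,"az": 0,"jaw": -1},{"x": 0,"y": -0.005,"z": 0.011,"ax": 0,"ay": 0,"az": 0,"jaw": -1},{"x": 0,"y": -0.004,"z": 0.011,"ax": 0,"ay": 0,"az": 0,"jaw": -1},{"x": 0,"y": 0,"z": 0,"ax": 0,"ay": 0,"az": 0,"jaw": -1}])

```text
t: 10.97
eef_pos: [0.4371, 0.248, 0.1479]
ee_rot: [0.048, 0.999, -0.001, -0.001]
wrist_force: [-0.3, -0.7, -1.3]
grip_width: 0.0124
grasp_force: 59.5
```

>>> carry_out(steps=[{"x": 0,"y": -0.004,"z": 0.012,"ax": 0,"ay": 0,"az": 0,"jaw": -1},{"x": 0,"y": -0.004,"z": 0.012,"ax": 0,"ay": 0,"az": 0,"jaw": -1},{"x": 0,"y": -0.003,"z": 0.012,"ax": 0,"ay": 0,"az": 0,"jaw": -1},{"x": 0,"y": -0.002,"z": 0.012,"ax": 0,"ay": 0,"az": 0,"jaw": -1},{"x": 0,"y": 0,"z": 0,"ax": 0,"ay": 0,"az": 0,"jaw": -1},{"x": 0,"y": 0,"z": 0,"ax": 0,"ay": 0,"az": 0,"jaw": -1},{"x": 0,"y": 0,"z": 0,"ax": 0,"ay": 0,"az": 0,"jaw": -1},{"x": 0,"y": 0,"z": 0,"ax": 0,"ay": 0,"az": 0,"jaw": -1}])

```text
t: 11.63
eef_pos: [0.4378, 0.2457, 0.1395]
ee_rot: [0.048, 0.999, -0.0, -0.0]
wrist_force: [-0.3, -0.4, -1.8]
grip_width: 0.0125
grasp_force: 59.5
```

>>> carry_out(steps=[{"x": 0,"y": 0,"z": 0,"ax": 0,"ay": 0,"az": 0,"jaw": -1},{"x": 0,"y": 0,"z": 0,"ax": 0,"ay": 0,"az": 0,"jaw": -1},{"x": 0,"y": 0,"z": 0,"ax": 0,"ay": 0,"az": 0,"jaw": -1},{"x": 0,"y": 0,"z": 0,"ax": 0,"ay": 0,"az": 0,"jaw": -1},{"x": 0,"y": 0,"z": 0,"ax": 0,"ay": 0,"az": 0,"jaw": -1},{"x": 0,"y": 0,"z": 0,"ax": 0,"ay": 0,"az": 0,"jaw": -1},{"x": 0,"y": 0,"z": 0,"ax": 0,"ay": 0,"az": 0,"jaw": -1},{"x": 0,"y": 0,"z": 0,"ax": 0,"ay": 0,"az": 0,"jaw": -1}])

```text
t: 12.3
eef_pos: [0.4379, 0.2458, 0.1395]
ee_rot: [0.048, 0.999, -0.0, -0.0]
wrist_force: [-0.8, -1.9, -1.0]
grip_width: 0.0122
grasp_force: 59.6
```

Run:
```python
from h import *
s=read_camera("side");p=read_camera("wrist"); o=get_obs(); print(o["t"],o["eef_pos"],o["wrist_force"],o["moment"])
for n in("tube1","tube2","tube3","bottle"):
  for c in(p,s): print(n,[(round(q["p"],2),np.round(q["point"])) for q in trace(n,c)[:4]])
c=np.zeros((600,800,3),np.uint8); c[:500,:400]=cv2.resize(s["frame"][200:320,260:356],(400,500),interpolation=cv2.INTER_CUBIC)
c[:400,400:]=cv2.resize(p["frame"][30:290,150:410],(400,400)); cv2.imwrite("pics/c7.png",c)
```

```text
12.4 [0.4379131  0.24578168 0.13950657] [-0.28608071 -1.23245577 -1.21264219] [-0.38477536  0.29713933  0.01286737]
tube1 [(0.88, array([249., 208.])), (0.74, array([243., 180.])), (0.55, array([213., 217.]))]
tube1 []
tube2 [(0.88, array([249., 208.])), (0.74, array([243., 180.])), (0.55, array([213., 217.]))]
tube2 []
tube3 [(0.88, array([249., 208.])), (0.74, array([243., 180.])), (0.55, array([213., 217.]))]
tube3 []
bottle [(0.69, array([334., 214.]))]
bottle [(0.73, array([283., 171.])), (0.57, array([298., 288.])), (0.56, array([307., 268.]))]
```

View pics/c7.png

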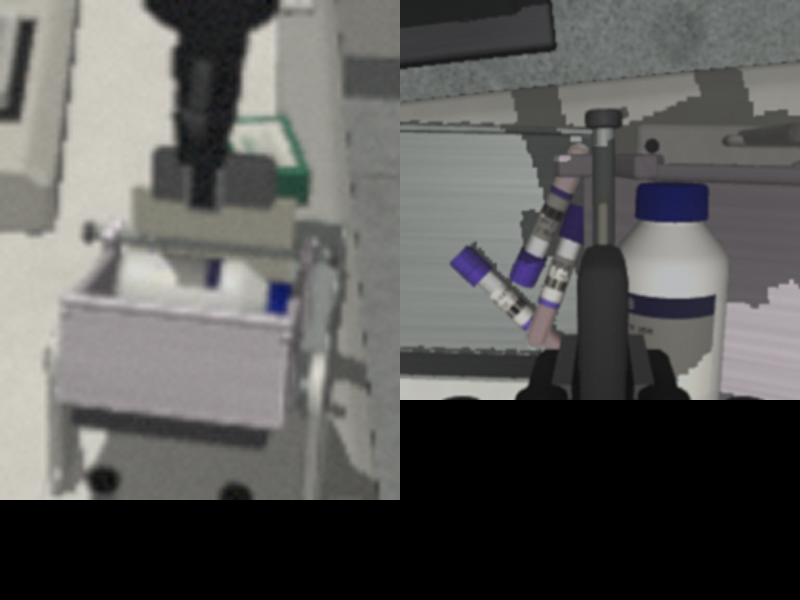

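Three tubes lie left of (in front of) the card, and the bottle is held behind it at crop (672,300). I check that the tubes are in the tray and not on the lip.

Run:
```python
from h import *
p=read_camera("wrist")
g=lambda uv:(np.array(uv)-[150,30])*400/260+[400,0]
r=np.array([.094,.9956,0]);t=np.array([.9956,-.094,0]);Z=np.array([0,0,1.])
seat0=np.array([.4383,.2665,.148]); piv=seat0+.072*r-.062*Z
def W(x,y,z,th): # pan coords rel pivot
    c,s=np.cos(th),np.sin(th); X=x*c-z*s; ZZ=z*c+x*s
    return piv+X*r+y*t+ZZ*Z
for th in(.4,.46,.48):
    print(th,"seat",W(-.072,0,.062,th).round(4),"lip",W(-.107,0,.010,th).round(4),"lip near/far px",[g(proj(p,W(-.107,y,.010,th))[0]).round(0) for y in(-.054,.054)],"wallV near",g(proj(p,W(-.072,-.058,.071,th))[0]).round(0))
f=lambda u,v:((u-400)*.65+150,v*.65+30)
for n,a,b in[("t1",(467,264),(550,345)),("t2",(522,272),(578,150)),("t3",(578,212),(538,340))]:
    for z in(.01,.03,.06): A=atz(p,f(*a),z);B=atz(p,f(*b),z); print(n,z,A.round(3),B.round(3),np.linalg.norm(A-B).round(3))
o=get_obs();print(o["wrist_force"])
```

```text
0.4 seat [0.4366 0.2481 0.1151] lip [0.4354 0.2362 0.0535] lip near/far px [array([583., 168.]), array([585., 377.])] wallV near [600. 164.]
0.46 seat [0.4364 0.2465 0.1096] lip [0.4356 0.2383 0.0475] lip near/far px [array([588., 168.]), array([589., 372.])] wallV near [594. 164.]
0.48 seat [0.4364 0.2461 0.1077] lip [0.4357 0.2391 0.0455] lip near/far px [array([589., 168.]), array([591., 370.])] wallV near [592. 163.]
t1 0.01 [0.431 0.165 0.01 ] [0.487 0.208 0.01 ] 0.07
t1 0.03 [0.427 0.172 0.03 ] [0.479 0.211 0.03 ] 0.065
t1 0.06 [0.421 0.181 0.06 ] [0.466 0.216 0.06 ] 0.057
t2 0.01 [0.439 0.197 0.01 ] [0.373 0.238 0.01 ] 0.078
t2 0.03 [0.435 0.201 0.03 ] [0.373 0.239 0.03 ] 0.072
t2 0.06 [0.427 0.207 0.06 ] [0.373 0.24  0.06 ] 0.064
t3 0.01 [0.407 0.234 0.01 ] [0.483 0.201 0.01 ] 0.083
t3 0.03 [0.405 0.235 0.03 ] [0.475 0.205 0.03 ] 0.077
t3 0.06 [0.401 0.237 0.06 ] [0.463 0.21  0.06 ] 0.068
[-0.08029071 -1.78154265 -1.70936179]
```

>>> carry_out(steps=[{"x": 0,"y": 0.003,"z": -0.009,"ax": 0,"ay": 0,"az": 0,"jaw": -1},{"x": 0,"y": 0.003,"z": -0.009,"ax": 0,"ay": 0,"az": 0,"jaw": -1},{"x": 0,"y": 0.003,"z": -0.009,"ax": 0,"ay": 0,"az": 0,"jaw": -1},{"x": 0,"y": 0.004,"z": -0.011,"ax": 0,"ay": 0,"az": 0,"jaw": -1},{"x": 0,"y": 0.004,"z": -0.011,"ax": 0,"ay": 0,"az": 0,"jaw": -1},{"x": 0,"y": 0.004,"z": -0.011,"ax": 0,"ay": 0,"az": 0,"jaw": -1},{"x": 0,"y": 0.004,"z": -0.011,"ax": 0,"ay": 0,"az": 0,"jaw": -1},{"x": 0,"y": 0,"z": 0,"ax": 0,"ay": 0,"az": 0,"jaw": -1}])

```text
t: 13.52
eef_pos: [0.4388, 0.251, 0.1544]
ee_rot: [0.048, 0.999, 0.0, 0.001]
wrist_force: [-1.2, -2.2, -0.8]
grip_width: 0.012
grasp_force: 59.7
```

Run:
```python
from h import *
s=read_camera("side");p=read_camera("wrist"); o=get_obs(); print(o["t"],o["eef_pos"],o["wrist_force"],o["moment"])
c=np.zeros((600,800,3),np.uint8); c[:500,:400]=cv2.resize(s["frame"][200:320,260:356],(400,500),interpolation=cv2.INTER_CUBIC)
c[:400,400:]=cv2.resize(p["frame"][30:290,150:410],(400,400)); cv2.imwrite("pics/c8.png",c)
```

```text
13.6167 [0.43875574 0.25078163 0.15397308] [ 0.20586702 -3.30327973 -0.21697301] [-0.52025409  0.12825456  0.00563238]
```

View pics/c8.png

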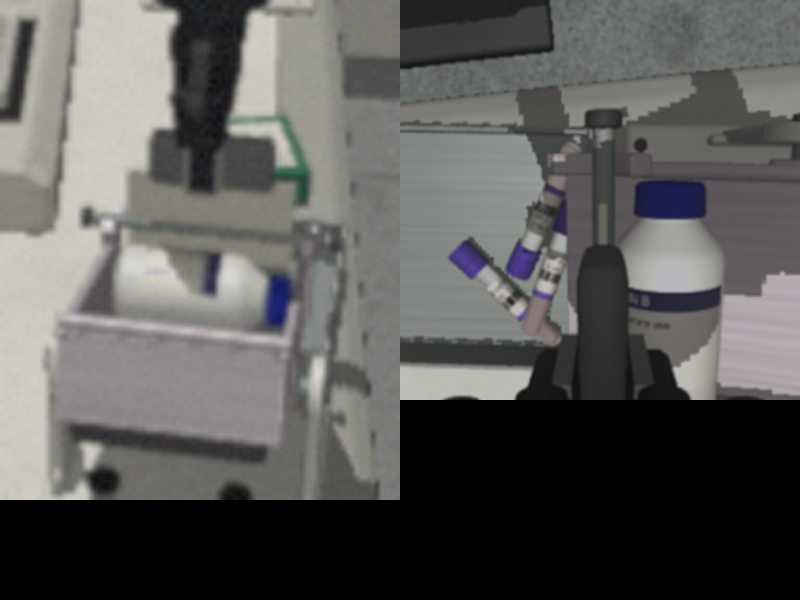

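The pan follows the bar back up. The lip (col 567) now covers part of the tubes, which lie in the tray below it, and the bottle leans on the card.

>>> carry_out(steps=[{"x": 0,"y": 0.005,"z": -0.011,"ax": 0,"ay": 0,"az": 0,"jaw": -1},{"x": 0,"y": 0.005,"z": -0.011,"ax": 0,"ay": 0,"az": 0,"jaw": -1},{"x": 0,"y": 0.005,"z": -0.01,"ax": 0,"ay": 0,"az": 0,"jaw": -1},{"x": 0,"y": 0.005,"z": -0.01,"ax": 0,"ay": 0,"az": 0,"jaw": -1},{"x": 0,"y": 0.006,"z": -0.01,"ax": 0,"ay": 0,"az": 0,"jaw": -1},{"x": 0,"y": 0.007,"z": -0.01,"ax": 0,"ay": 0,"az": 0,"jaw": -1},{"x": 0,"y": 0.007,"z": -0.01,"ax": 0,"ay": 0,"az": 0,"jaw": -1},{"x": 0,"y": 0.007,"z": -0.01,"ax": 0,"ay": 0,"az": 0,"jaw": -1}])

```text
t: 14.28
eef_pos: [0.4395, 0.2604, 0.1705]
ee_rot: [0.048, 0.999, 0.0, 0.0]
wrist_force: [-0.9, -3.2, 0.9]
grip_width: 0.012
grasp_force: 59.7
```

>>> carry_out(steps=[{"x": 0,"y": 0.007,"z": -0.009,"ax": 0,"ay": 0,"az": 0,"jaw": -1},{"x": 0,"y": 0.007,"z": -0.009,"ax": 0,"ay": 0,"az": 0,"jaw": -1},{"x": 0,"y": 0.006,"z": -0.009,"ax": 0,"ay": 0,"az": 0,"jaw": -1},{"x": 0,"y": 0,"z": 0,"ax": 0,"ay": 0,"az": 0,"jaw": -1},{"x": 0,"y": 0,"z": 0,"ax": 0,"ay": 0,"az": 0,"jaw": -1}])

```text
t: 14.7
eef_pos: [0.4399, 0.2642, 0.1758]
ee_rot: [0.048, 0.999, 0.0, 0.0]
wrist_force: [-0.0, -2.9, 0.6]
grip_width: 0.0121
grasp_force: 60.0
```

```bash
cat > q.py <<'E'
from h import *
s=read_camera("side");p=read_camera("wrist"); o=get_obs(); print(o["t"],o["eef_pos"],o["wrist_force"],o["moment"])
for n in("tube1","bottle","catch_tray","pan_seat"):
  for c in(p,s): print(n,[(round(q["p"],2),np.round(q["point"])) for q in trace(n,c)[:4]])
E
python3 q.py
```

```text
14.8 [0.43988982 0.264082   0.17558443] [ 1.09145321 -2.74412693  1.32940029] [-0.58696925 -0.20857585 -0.00432208]
tube1 [(0.79, array([201., 206.])), (0.73, array([232., 214.])), (0.56, array([226., 179.]))]
tube1 []
bottle [(0.9, array([327., 209.]))]
bottle [(0.82, array([308., 270.])), (0.18, array([297., 292.]))]
catch_tray [(0.66, array([170., 178.]))]
catch_tray [(0.67, array([338., 273.]))]
pan_seat [(0.75, array([439., 211.]))]
pan_seat [(0.86, array([299., 292.]))]
```

>>> carry_out(steps=[{"x": 0,"y": 0.006,"z": -0.006,"ax": 0,"ay": 0,"az": 0,"jaw": -1},{"x": 0,"y": 0.004,"z": -0.006,"ax": 0,"ay": 0,"az": 0,"jaw": -1},{"x": 0,"y": 0,"z": 0,"ax": 0,"ay": 0,"az": 0,"jaw": -1},{"x": 0,"y": 0,"z": 0,"ax": 0,"ay": 0,"az": 0,"jaw": -1},{"x": 0,"y": 0,"z": 0,"ax": 0,"ay": 0,"az": 0,"jaw": -1},{"x": 0,"y": 0,"z": 0,"ax": 0,"ay": 0,"az": 0,"jaw": -1},{"x": 0,"y": 0,"z": 0,"ax": 0,"ay": 0,"az": 0,"jaw": -1},{"x": 0,"y": 0,"z": 0,"ax": 0,"ay": 0,"az": 0,"jaw": -1}])

```text
t: 15.87
eef_pos: [0.4398, 0.2661, 0.1778]
ee_rot: [0.048, 0.999, -0.0, -0.0]
wrist_force: [0.0, -2.0, 1.5]
grip_width: 0.0123
grasp_force: 59.9
```

>>> carry_out(steps=[{"x": 0,"y": 0,"z": 0,"ax": 0,"ay": 0,"az": 0,"jaw": -1},{"x": 0,"y": 0,"z": 0,"ax": 0,"ay": 0,"az": 0,"jaw": -1},{"x": 0,"y": 0,"z": 0,"ax": 0,"ay": 0,"az": 0,"jaw": -1},{"x": 0,"y": 0,"z": 0,"ax": 0,"ay": 0,"az": 0,"jaw": -1},{"x": 0,"y": 0,"z": 0,"ax": 0,"ay": 0,"az": 0,"jaw": -1},{"x": 0,"y": 0,"z": 0,"ax": 0,"ay": 0,"az": 0,"jaw": -1},{"x": 0,"y": 0,"z": 0,"ax": 0,"ay": 0,"az": 0,"jaw": -1},{"x": 0,"y": 0,"z": 0,"ax": 0,"ay": 0,"az": 0,"jaw": -1}])

```text
t: 16.53
eef_pos: [0.4398, 0.2661, 0.1779]
ee_rot: [0.048, 0.999, -0.0, -0.0]
wrist_force: [-0.3, -2.6, 1.6]
grip_width: 0.0126
grasp_force: 59.9
```

```bash
python3 q.py
```

```text
16.6333 [0.4398373  0.26611496 0.17786367] [-0.82509389 -2.24757113  1.82816732] [-0.61530551  0.115198   -0.04807547]
tube1 [(0.76, array([223., 181.])), (0.68, array([202., 210.])), (0.6, array([227., 219.]))]
tube1 [(0.72, array([335., 272.]))]
bottle [(0.93, array([327., 206.]))]
bottle [(0.56, array([305., 272.]))]
catch_tray [(0.81, array([164., 178.]))]
catch_tray [(0.51, array([338., 273.]))]
pan_seat [(0.65, array([435., 211.]))]
pan_seat [(0.89, array([303., 291.]))]
```

>>> carry_out(steps=[{"x": 0,"y": 0,"z": -0.005,"ax": 0,"ay": 0,"az": 0,"jaw": -1},{"x": 0,"y": 0,"z": 0,"ax": 0,"ay": 0,"az": 0,"jaw": -1},{"x": 0,"y": 0,"z": 0,"ax": 0,"ay": 0,"az": 0,"jaw": -1},{"x": 0,"y": 0,"z": 0,"ax": 0,"ay": 0,"az": 0,"jaw": -1}])

```text
t: 17.37
eef_pos: [0.4399, 0.2662, 0.179]
ee_rot: [0.048, 0.999, 0.0, -0.0]
wrist_force: [-1.4, -2.2, 1.6]
grip_width: 0.0124
grasp_force: 60.0
```

>>> carry_out(steps=[{"x": 0,"y": 0,"z": -0.005,"ax": 0,"ay": 0,"az": 0,"jaw": -1},{"x": 0,"y": 0,"z": 0,"ax": 0,"ay": 0,"az": 0,"jaw": -1},{"x": 0,"y": 0,"z": 0,"ax": 0,"ay": 0,"az": 0,"jaw": -1},{"x": 0,"y": 0,"z": 0,"ax": 0,"ay": 0,"az": 0,"jaw": -1}])

```text
t: 17.7
eef_pos: [0.4399, 0.2661, 0.18]
ee_rot: [0.048, 0.999, -0.0, -0.0]
wrist_force: [-0.6, -3.5, 1.6]
grip_width: 0.0122
grasp_force: 60.0
```

>>> carry_out(steps=[{"x": 0,"y": 0.005,"z": -0.007,"ax": 0,"ay": 0,"az": 0,"jaw": -1},{"x": 0,"y": 0,"z": 0,"ax": 0,"ay": 0,"az": 0,"jaw": -1},{"x": 0,"y": 0,"z": 0,"ax": 0,"ay": 0,"az": 0,"jaw": -1},{"x": 0,"y": 0,"z": 0,"ax": 0,"ay": 0,"az": 0,"jaw": -1}])

```text
t: 18.03
eef_pos: [0.44, 0.2672, 0.1814]
ee_rot: [0.048, 0.999, 0.0, 0.0]
wrist_force: [-1.1, -1.4, 1.4]
grip_width: 0.0123
grasp_force: 59.9
```

>>> carry_out(steps=[{"x": 0,"y": 0.005,"z": -0.007,"ax": 0,"ay": 0,"az": 0,"jaw": -1},{"x": 0,"y": 0,"z": 0,"ax": 0,"ay": 0,"az": 0,"jaw": -1},{"x": 0,"y": 0,"z": 0,"ax": 0,"ay": 0,"az": 0,"jaw": -1},{"x": 0,"y": 0,"z": 0,"ax": 0,"ay": 0,"az": 0,"jaw": -1}])

```text
t: 18.37
eef_pos: [0.4401, 0.2681, 0.1828]
ee_rot: [0.048, 0.999, -0.0, 0.0]
wrist_force: [-1.2, -1.7, 2.8]
grip_width: 0.0123
grasp_force: 60.0
```

```bash
python3 q.py
python3 - <<'E'
from h import *
s=read_camera("side");p=read_camera("wrist"); o=get_obs(); M=R.from_quat(o["ee_rot"]).as_matrix()
for d in(.026,.03,.034):
  c=o["eef_pos"]+M@[0,0,d]
  print(d,[proj(p,c+M@[k,0,0])[0].round(1) for k in(.069,.076)],[proj(s,c+M@[k,0,0])[0].round(1) for k in(-.073,.073)])
for n in("gate","gate_grip"):
  for c in(p,s):
    for q in trace(n,c)[:1]:
      y,x=np.where(q["region"]); print(n,q["p"],q["point"],x.min(),x.max(),y.min(),y.max())
E
```

```text
18.4667 [0.44014207 0.26811534 0.18272738] [-0.31439026 -2.58133174  2.49611848] [-0.5676972   0.15826218  0.00485728]
tube1 [(0.82, array([220., 185.])), (0.8, array([227., 220.])), (0.77, array([200., 205.]))]
tube1 []
bottle [(0.81, array([324., 207.]))]
bottle [(0.75, array([305., 270.]))]
catch_tray [(0.58, array([164., 180.])), (0.37, array([424., 209.]))]
catch_tray [(0.54, array([338., 271.])), (0.51, array([313., 241.]))]
pan_seat [(0.74, array([425., 208.]))]
pan_seat [(0.85, array([301., 292.]))]
0.026 [array([282.7, 117.8]), array([282.7, 103.8])] [array([277.9, 244.6]), array([339.4, 250.6])]
0.03 [array([282.6, 118. ]), array([282.7, 104.4])] [array([277.9, 246. ]), array([339.3, 252. ])]
0.034 [array([282.6, 118.2]), array([282.6, 104.9])] [array([277.9, 247.4]), array([339.2, 253.4])]
gate 0.86 [281.2, 244.3] 265 298 101 351
gate 0.64 [311.4, 241.8] 278 340 225 260
gate_grip 0.79 [281.9, 242.8] 265 299 101 351
gate_grip 0.88 [313.8, 247.0] 278 341 225 261
```

```bash
cat > tip.py <<'E'
from h import *
from scipy.optimize import least_squares
r=np.array([.094,.9956,0]);t=np.array([.9956,-.094,0]);Z=np.array([0,0,1.])
piv=np.array([.4383,.2665,.148])+.072*r-.062*Z
def W(x,y,z,th):
    c,s=np.cos(th),np.sin(th); return piv+(x*c-z*s)*r+y*t+(z*c+x*s)*Z
def tip(s):
    g=cv2.cvtColor(s["frame"],cv2.COLOR_BGR2GRAY); g0=cv2.cvtColor(cv2.imread("pics/side0.png"),cv2.COLOR_BGR2GRAY)
    out=[]
    for y in(-.045,0,.045):
        u0=proj(s,W(.086,y,.04,0))[0].round().astype(int)
        T=g0[u0[1]-12:u0[1]+13,u0[0]-7:u0[0]+8]; best=[]
        S=g[u0[1]-45:u0[1]+25,u0[0]-12:u0[0]+13]
        m=cv2.matchTemplate(S,T,cv2.TM_CCOEFF_NORMED); _,sc,_,l=cv2.minMaxLoc(m)
        row=l[1]+12+u0[1]-45; ths=np.linspace(-.05,.5,111); pr=np.array([proj(s,W(.086,y,.04,a))[0][1] for a in ths])
        out.append((int(row-u0[1]),round(float(ths[np.argmin(abs(pr-row))]),3),round(sc,2)))
    return out
if __name__=="__main__": print(tip(read_camera("side")))
E
python3 tip.py
```

```text
[(-6, 0.13, 0.62), (-6, 0.145, 0.97), (-5, 0.11, 0.74)]
```

The bar is riding high on the rear flanks with the pan still tipped at about 0.13, so I bring it forward and down into the seats.

>>> carry_out(steps=[{"x": 0,"y": -0.012,"z": 0.012,"ax": 0,"ay": 0,"az": 0,"jaw": -1},{"x": 0,"y": -0.012,"z": 0.012,"ax": 0,"ay": 0,"az": 0,"jaw": -1},{"x": 0,"y": -0.012,"z": 0.012,"ax": 0,"ay": 0,"az": 0,"jaw": -1},{"x": 0,"y": 0,"z": 0,"ax": 0,"ay": 0,"az": 0,"jaw": -1},{"x": 0,"y": 0,"z": 0,"ax": 0,"ay": 0,"az": 0,"jaw": -1}])

```text
t: 19.63
eef_pos: [0.4391, 0.261, 0.175]
ee_rot: [0.048, 0.999, 0.0, -0.0]
wrist_force: [0.3, -0.5, -1.4]
grip_width: 0.0126
grasp_force: 59.4
```

```bash
cat > st.py <<'E'
from tip import *
s=read_camera("side");p=read_camera("wrist");o=get_obs()
print(o["t"],o["eef_pos"].round(4),o["wrist_force"].round(1),tip(s))
for n,c in(("bottle",p),("bottle",s)): print(n,[(round(q["p"],2),np.round(q["point"])) for q in trace(n,c)[:2]])
E
python3 st.py
```

```text
19.7333 [0.4394 0.2616 0.1754] [-0.5  0.4  0.6] [(-5, 0.11, 0.63), (-5, 0.12, 0.98), (-4, 0.09, 0.77)]
bottle [(0.8, array([331., 212.])), (0.5, array([283., 247.]))]
bottle [(0.82, array([306., 268.]))]
```

>>> carry_out(steps=[{"x": 0,"y": 0,"z": 0,"ax": 0,"ay": 0,"az": 0,"jaw": -1},{"x": 0,"y": 0,"z": 0,"ax": 0,"ay": 0,"az": 0,"jaw": -1},{"x": 0,"y": 0,"z": 0,"ax": 0,"ay": 0,"az": 0,"jaw": -1},{"x": 0,"y": 0,"z": 0,"ax": 0,"ay": 0,"az": 0,"jaw": -1},{"x": 0,"y": 0,"z": 0,"ax": 0,"ay": 0,"az": 0,"jaw": -1},{"x": 0,"y": 0,"z": 0,"ax": 0,"ay": 0,"az": 0,"jaw": -1}])

```text
t: 20.33
eef_pos: [0.4394, 0.2611, 0.1755]
ee_rot: [0.048, 0.999, 0.0, 0.0]
wrist_force: [-1.2, 1.1, -1.7]
grip_width: 0.0122
grasp_force: 59.5
```

```bash
python3 st.py
python3 - <<'E'
from tip import *
s=read_camera("side"); p=read_camera("wrist"); import pickle
g=cv2.cvtColor(s["frame"],cv2.COLOR_BGR2GRAY); g0=cv2.cvtColor(cv2.imread("pics/side0.png"),cv2.COLOR_BGR2GRAY)
c=int(proj(s,W(.086,0,.04,0))[0][0]); print(proj(s,W(.086,0,.054,0))[0],proj(s,W(.086,0,.01,0))[0])
print(np.c_[np.arange(270,345,1),g0[270:345,c-2:c+3].mean(1).round(),g[270:345,c-2:c+3].mean(1).round()].astype(int)[::1].tolist())
for th in(0,.05,.1,.15): print(th,"lip wrist",[proj(p,W(-.107,y,.010,th))[0].round(1) for y in(-.03,.03)],"near V tips",[proj(p,W(-.072+d,-.058,.071,th))[0].round(1) for d in(-.013,.013)],"rear corner",proj(p,W(.086,-.056,.054,th))[0].round(1))
for n in("pan_lip","tube1"):
  for q in trace(n,p)[:3]:
    yy,xx=np.where(q["region"]); print(n,q["p"],xx.min(),xx.max(),yy.min(),yy.max(),q["region"].sum())
pickle.dump(p,open("w9.pkl","wb"))
E
```

```text
20.4333 [0.4395 0.261  0.1755] [-0.3  2.1 -1.3] [(-3, 0.065, 0.63), (-3, 0.075, 0.98), (-2, 0.045, 0.8)]
bottle [(0.69, array([332., 213.]))]
bottle [(0.68, array([304., 266.]))]
[299.50402069 296.23941719] [299.18494878 312.40663697]
[[270, 171, 157], [271, 173, 147], [272, 173, 137], [273, 172, 129], [274, 171, 125], [275, 173, 118], [276, 172, 108], [277, 172, 97], [278, 172, 97], [279, 170, 99], [280, 164, 119], [281, 153, 154], [282, 144, 175], [283, 128, 177], [284, 113, 176], [285, 123, 178], [286, 152, 176], [287, 171, 176], [288, 185, 174], [289, 192, 175], [290, 197, 176], [291, 204, 176], [292, 207, 175], [293, 205, 180], [294, 199, 174], [295, 186, 138], [296, 174, 116], [297, 159, 114], [298, 125, 115], [299, 108, 115], [300, 107, 115], [301, 107, 115], [302, 108, 116], [303, 108, 116], [304, 107, 117], [305, 108, 116], [306, 109, 115], [307, 109, 114], [308, 111, 116], [309, 109, 115], [310, 108, 113], [311, 106, 113], [312, 107, 113], [313, 107, 112], [314, 107, 94], [315, 105, 66], [316, 82, 57], [317, 57, 82], [318, 66, 104], [319, 91, 108], [320, 100, 107], [321, 10
[... 442 characters left out ...]
[244.1, 250.7])] near V tips [array([267.5, 136.4]), array([318.5, 136.3])] rear corner [561.2 141.4]
0.05 lip wrist [array([241.8, 172.5]), array([244.4, 248.1])] near V tips [array([261.3, 136.1]), array([311.2, 136.2])] rear corner [562.8 141.7]
0.1 lip wrist [array([242.5, 171.5]), array([245.1, 245.6])] near V tips [array([255.9, 135.9]), array([304.4, 136. ])] rear corner [564. 142.]
0.15 lip wrist [array([243.6, 170.5]), array([246. , 243.2])] near V tips [array([251.1, 135.7]), array([298.1, 135.8])] rear corner [564.7 142.3]
pan_lip 0.71 222 240 192 242 528
pan_lip 0.62 234 559 123 331 38002
tube1 0.87 179 240 184 246 886
tube1 0.77 213 257 123 205 727
tube1 0.55 221 239 195 243 481
```

The pan is rising again (about 0.04) with the bar now on the front flank. I ease up and back.

>>> carry_out(steps=[{"x": 0,"y": 0.006,"z": -0.004,"ax": 0,"ay": 0,"az": 0,"jaw": -1},{"x": 0,"y": 0.006,"z": -0.004,"ax": 0,"ay": 0,"az": 0,"jaw": -1},{"x": 0,"y": 0,"z": 0,"ax": 0,"ay": 0,"az": 0,"jaw": -1},{"x": 0,"y": 0,"z": 0,"ax": 0,"ay": 0,"az": 0,"jaw": -1},{"x": 0,"y": 0,"z": 0,"ax": 0,"ay": 0,"az": 0,"jaw": -1},{"x": 0,"y": 0,"z": 0,"ax": 0,"ay": 0,"az": 0,"jaw": -1},{"x": 0,"y": 0,"z": 0,"ax": 0,"ay": 0,"az": 0,"jaw": -1},{"x": 0,"y": 0,"z": 0,"ax": 0,"ay": 0,"az": 0,"jaw": -1}])

```text
t: 21.4
eef_pos: [0.4397, 0.2634, 0.1772]
ee_rot: [0.048, 0.999, 0.0, 0.0]
wrist_force: [-0.0, 0.2, -0.0]
grip_width: 0.0123
grasp_force: 59.6
```

```bash
cat >> st.py <<'E'
g=cv2.cvtColor(s["frame"],cv2.COLOR_BGR2GRAY).astype(float); g0=cv2.cvtColor(cv2.imread("pics/side0.png"),cv2.COLOR_BGR2GRAY).astype(float)
for c in(285,300,312):
    f=lambda G:[(lambda w:(w*np.arange(306,326)).sum()/w.sum())(np.clip(90-G[306:326,c-2:c+3].mean(1),0,None))]
    print("wall bottom row then/now",c,np.round(f(g0),2),np.round(f(g),2))
E
python3 st.py
```

```text
21.5 [0.4397 0.2634 0.1772] [ 1.   0.4 -0.6] [(-1, 0.02, 0.62), (-1, 0.035, 0.98), (-1, 0.02, 0.81)]
bottle [(0.73, array([342., 217.]))]
bottle [(0.6, array([302., 271.]))]
wall bottom row then/now 285 [317.89] [316.72]
wall bottom row then/now 300 [317.34] [316.64]
wall bottom row then/now 312 [319.55] [318.93]
```

>>> carry_out(steps=[{"x": 0,"y": 0.005,"z": -0.006,"ax": 0,"ay": 0,"az": 0,"jaw": -1},{"x": 0,"y": 0,"z": 0,"ax": 0,"ay": 0,"az": 0,"jaw": -1},{"x": 0,"y": 0,"z": 0,"ax": 0,"ay": 0,"az": 0,"jaw": -1},{"x": 0,"y": 0,"z": 0,"ax": 0,"ay": 0,"az": 0,"jaw": -1},{"x": 0,"y": 0,"z": 0,"ax": 0,"ay": 0,"az": 0,"jaw": -1},{"x": 0,"y": 0,"z": 0,"ax": 0,"ay": 0,"az": 0,"jaw": -1},{"x": 0,"y": 0,"z": 0,"ax": 0,"ay": 0,"az": 0,"jaw": -1},{"x": 0,"y": 0,"z": 0,"ax": 0,"ay": 0,"az": 0,"jaw": -1}])

```text
t: 22.27
eef_pos: [0.4398, 0.2644, 0.1784]
ee_rot: [0.048, 0.999, 0.0, 0.0]
wrist_force: [0.8, 1.5, 0.9]
grip_width: 0.0118
grasp_force: 59.7
```

```bash
python3 st.py
```

```text
22.3667 [0.4398 0.2644 0.1784] [-0.5  1.9  0.5] [(0, 0.0, 0.67), (-13, 0.295, 0.86), (-13, 0.285, 0.72)]
bottle [(0.94, array([414., 226.]))]
bottle [(0.76, array([302., 282.]))]
wall bottom row then/now 285 [317.89] [317.14]
wall bottom row then/now 300 [317.34] [317.26]
wall bottom row then/now 312 [319.55] [319.23]
```

>>> carry_out(steps=[{"x": 0,"y": 0.002,"z": -0.003,"ax": 0,"ay": 0,"az": 0,"jaw": -1},{"x": 0,"y": 0,"z": 0,"ax": 0,"ay": 0,"az": 0,"jaw": -1},{"x": 0,"y": 0,"z": 0,"ax": 0,"ay": 0,"az": 0,"jaw": -1},{"x": 0,"y": 0,"z": 0,"ax": 0,"ay": 0,"az": 0,"jaw": -1},{"x": 0,"y": 0,"z": 0,"ax": 0,"ay": 0,"az": 0,"jaw": -1},{"x": 0,"y": 0,"z": 0,"ax": 0,"ay": 0,"az": 0,"jaw": -1},{"x": 0,"y": 0,"z": 0,"ax": 0,"ay": 0,"az": 0,"jaw": -1},{"x": 0,"y": 0,"z": 0,"ax": 0,"ay": 0,"az": 0,"jaw": -1}])

```text
t: 23.13
eef_pos: [0.4398, 0.2648, 0.179]
ee_rot: [0.048, 0.999, 0.0, 0.0]
wrist_force: [0.4, 2.9, 1.3]
grip_width: 0.0123
grasp_force: 59.8
```

```bash
python3 st.py
```

```text
23.2333 [0.4398 0.2648 0.1789] [0.6 2.4 0.8] [(0, 0.0, 0.97), (0, 0.01, 1.0), (0, 0.0, 1.0)]
bottle [(0.8, array([471., 225.])), (0.34, array([166., 177.]))]
bottle [(0.65, array([303., 291.]))]
wall bottom row then/now 285 [317.89] [317.19]
wall bottom row then/now 300 [317.34] [317.44]
wall bottom row then/now 312 [319.55] [319.35]
```

>>> carry_out(steps=[{"x": 0,"y": 0.004,"z": -0.004,"ax": 0,"ay": 0,"az": 0,"jaw": -1},{"x": 0,"y": 0,"z": 0,"ax": 0,"ay": 0,"az": 0,"jaw": -1},{"x": 0,"y": 0,"z": 0,"ax": 0,"ay": 0,"az": 0,"jaw": -1},{"x": 0,"y": 0,"z": 0,"ax": 0,"ay": 0,"az": 0,"jaw": -1},{"x": 0,"y": 0,"z": 0,"ax": 0,"ay": 0,"az": 0,"jaw": -1}])

```text
t: 23.75
eef_pos: [0.4396, 0.2652, 0.1793]
ee_rot: [0.048, 0.999, -0.0, -0.0]
wrist_force: [-0.4, 0.7, -1.9]
grip_width: 0.012
grasp_force: 59.4
```

```bash
python3 st.py
python3 - <<'E'
from h import *
o=get_obs(); y0=Rdown(np.pi+np.radians(2.9));y=Rdown(np.pi-np.radians(5.3))
plan([(o["eef_pos"]+[0,0,.11],y),((.4396,-.25,.289),y0),((.4396,-.2857,.20),y0)],-1,v=.037)
E
```

```text
23.85 [0.4396 0.2653 0.1795] [-0.3  0.  -0.8] [(0, 0.0, 0.98), (0, 0.01, 1.0), (0, 0.0, 1.0)]
bottle [(0.9, array([467., 228.]))]
bottle [(0.78, array([300., 292.]))]
wall bottom row then/now 285 [317.89] [317.16]
wall bottom row then/now 300 [317.34] [317.46]
wall bottom row then/now 312 [319.55] [319.38]
{"x":0,"y":-0,"z":-0.183,"ax":-0,"ay":-0,"az":-0.001,"jaw":-1},{"x":0,"y":-0,"z":-0.183,"ax":-0,"ay":-0,"az":-0.001,"jaw":-1},{"x":0,"y":-0,"z":-0.184,"ax":-0,"ay":-0,"az":-0,"jaw":-1},{"x":-0.017,"y":-0.183,"z":0,"ax":-0,"ay":-0,"az":-0.007,"jaw":-1},{"x":-0.015,"y":-0.183,"z":0,"ax":-0,"ay":-0,"az":-0.006,"jaw":-1},{"x":-0.013,"y":-0.184,"z":0,"ax":-0,"ay":-0,"az":-0.007,"jaw":-1},{"x":-0.011,"y":-0.184,"z":0,"ax":-0,"ay":-0,"az":-0.006,"jaw":-1},{"x":-0.01,"y":-0.184,"z":0,"ax":-0,"ay":-0,"az":-0.007,"jaw":-1},
{"x":-0.007,"y":-0.184,"z":0,"ax":-0,"ay":-0,"az":-0.006,"jaw":-1},{"x":-0.006,"y":-0.184,"z":0,"ax":-0,"ay":-0,"az":-0.007,"jaw":-1},{"x":-0.004,"y":-0.184,"z":0.001,"ax":-0,"ay":-0,"az":-0.006,"jaw":-1},{"x":-0.002,"y":-0.184,"z":0,"ax":-0,"ay":-0,"az":-0.007,"jaw":-1},{"x":0,"y":-0.184,"z":0.001,"ax":-0,"ay":-0,"az":-0.006,"jaw":-1},{"x":0.002,"y":-0.184,"z":0,"ax":-0,"ay":-0,"az":-0.007,"jaw":-1},{"x":0.004,"y":-0.184,"z":0.001,"ax":-0,"ay":-0,"az":-0.006,"jaw":-1},{"x":0.005,"y":-0.184,"z":0,"ax":-0,"ay":-0,"az":-0.007,"jaw":-1},
{"x":0.008,"y":-0.184,"z":0.001,"ax":-0,"ay":-0,"az":-0.006,"jaw":-1},{"x":0.003,"y":-0.059,"z":0.148,"ax":-0,"ay":-0,"az":-0,"jaw":-1},{"x":0.003,"y":-0.06,"z":0.148,"ax":-0,"ay":-0,"az":-0,"jaw":-1},{"x":0.002,"y":-0.059,"z":0.149,"ax":-0,"ay":-0,"az":-0,"jaw":-1},20 rows, end [ 0.4397 -0.2856  0.1999]
```

Unloaded, with the pan at rest and the bottle at the rear. I lift and carry the card back.

>>> carry_out(steps=[{"x": 0,"y": 0,"z": -0.06,"ax": 0,"ay": 0,"az": 0,"jaw": -1},{"x": 0,"y": 0,"z": -0.12,"ax": 0,"ay": 0,"az": 0,"jaw": -1},{"x": 0,"y": 0,"z": -0.18,"ax": 0,"ay": 0,"az": 0,"jaw": -1},{"x": 0,"y": 0,"z": -0.18,"ax": 0,"ay": 0,"az": 0,"jaw": -1},{"x": -0.017,"y": -0.184,"z": 0,"ax": 0,"ay": 0,"az": -0.007,"jaw": -1},{"x": -0.015,"y": -0.184,"z": 0,"ax": 0,"ay": 0,"az": -0.006,"jaw": -1},{"x": -0.013,"y": -0.184,"z": 0,"ax": 0,"ay": 0,"az": -0.007,"jaw": -1},{"x": -0.011,"y": -0.184,"z": 0,"ax": 0,"ay": 0,"az": -0.006,"jaw": -1}])

```text
t: 24.62
eef_pos: [0.4388, 0.1167, 0.2879]
ee_rot: [0.027, 1.0, -0.0, 0.0]
wrist_force: [0.5, -1.3, -2.0]
grip_width: 0.0123
grasp_force: 59.6
```

>>> carry_out(steps=[{"x": -0.01,"y": -0.184,"z": 0,"ax": 0,"ay": 0,"az": -0.007,"jaw": -1},{"x": -0.007,"y": -0.184,"z": 0,"ax": 0,"ay": 0,"az": -0.006,"jaw": -1},{"x": -0.006,"y": -0.184,"z": 0,"ax": 0,"ay": 0,"az": -0.007,"jaw": -1},{"x": -0.004,"y": -0.184,"z": 0,"ax": 0,"ay": 0,"az": -0.006,"jaw": -1},{"x": -0.002,"y": -0.184,"z": 0,"ax": 0,"ay": 0,"az": -0.007,"jaw": -1},{"x": 0,"y": -0.184,"z": 0,"ax": 0,"ay": 0,"az": -0.006,"jaw": -1},{"x": 0.002,"y": -0.184,"z": 0,"ax": 0,"ay": 0,"az": -0.007,"jaw": -1},{"x": 0.004,"y": -0.184,"z": 0,"ax": 0,"ay": 0,"az": -0.006,"jaw": -1}])

```text
t: 25.28
eef_pos: [0.4377, -0.1784, 0.2878]
ee_rot: [-0.013, 1.0, -0.0, 0.0]
wrist_force: [1.2, 0.1, -2.0]
grip_width: 0.0123
grasp_force: 59.7
```

>>> carry_out(steps=[{"x": 0.006,"y": -0.184,"z": 0,"ax": 0,"ay": 0,"az": -0.007,"jaw": -1},{"x": 0.008,"y": -0.184,"z": 0,"ax": 0,"ay": 0,"az": -0.006,"jaw": -1},{"x": 0.003,"y": -0.06,"z": 0.12,"ax": 0,"ay": 0,"az": 0,"jaw": -1},{"x": 0.003,"y": -0.06,"z": 0.12,"ax": 0,"ay": 0,"az": 0,"jaw": -1},{"x": 0.002,"y": -0.06,"z": 0.12,"ax": 0,"ay": 0,"az": 0,"jaw": -1},{"x": 0,"y": 0,"z": 0,"ax": 0,"ay": 0,"az": 0,"jaw": -1},{"x": 0,"y": 0,"z": 0,"ax": 0,"ay": 0,"az": 0,"jaw": -1}])

```text
t: 25.87
eef_pos: [0.4369, -0.2859, 0.2145]
ee_rot: [-0.023, 1.0, 0.001, -0.001]
wrist_force: [0.6, -0.5, -0.5]
grip_width: 0.0122
grasp_force: 59.7
```

Run:
```python
from tip import *
s=read_camera("side");p=read_camera("wrist");T=read_camera("top");o=get_obs(); M=R.from_quat(o["ee_rot"]).as_matrix()
print(o["t"],o["eef_pos"],o["wrist_force"],M.round(3).tolist(),tip(s))
for n in("tube1","bottle","catch_tray"):
  for nm,c in(("side",s),("top",T)): print(n,nm,[(round(q["p"],2),np.round(q["point"]),int(q["region"].sum())) for q in trace(n,c)[:4]])
c=o["eef_pos"]+M@[0,0,.03]
for nm,cam in(("side",s),("wrist",p)):
  print(nm,"exp caps",[proj(cam,c+M@[k,0,0])[0].round(1) for k in(-.073,.073)])
  for q in trace("gate",cam)[:1]:
    yy,xx=np.where(q["region"]); print("gate",q["p"],"L",xx.min(),np.median(yy[xx==xx.min()]),"R",xx.max(),np.median(yy[xx==xx.max()]),"T",yy.min(),np.median(xx[yy==yy.min()]),"B",yy.max())
y0=Rdown(np.pi+np.radians(2.9)); plan([((.4375,-.2857,.11),y0)],-1,v=.025)
```

```text
26.0167 [ 0.43854906 -0.2862265   0.21733756] [-0.45642835 -0.27941311 -1.14968623] [[-0.999, -0.048, 0.002], [-0.048, 0.999, -0.002], [-0.002, -0.002, -1.0]] [(0, 0.0, 0.92), (0, 0.01, 1.0), (0, 0.0, 1.0)]
tube1 side [(0.5, array([312., 175.]), 242), (0.36, array([319., 237.]), 397)]
tube1 top [(0.63, array([219., 231.]), 98), (0.5, array([204., 240.]), 135)]
bottle side [(0.69, array([299., 294.]), 379)]
bottle top []
catch_tray side [(0.72, array([324., 261.]), 488)]
catch_tray top []
side exp caps [array([292.5, 150.4]), array([334.8, 150.8])]
gate 0.81 L 299 151.5 R 334 151.5 T 134 322.0 B 159
wrist exp caps [array([282.6, 344.9]), array([282.7, 112. ])]
gate 0.65 L 265 233.5 R 299 238.5 T 101 281.5 B 351
{"x":0,"y":0.001,"z":0.106,"ax":-0,"ay":0,"az":-0,"jaw":-1},{"x":0.001,"y":0,"z":0.106,"ax":-0,"ay":0,"az":-0.001,"jaw":-1},{"x":0,"y":0.001,"z":0.106,"ax":-0,"ay":0,"az":-0,"jaw":-1},{"x":0.001,"y":0,"z":0.106,"ax":-0,"ay":0,"az":-0.001,"jaw":-1},{"x":0,"y":0.001,"z":0.106,"ax":-0,"ay":0,"az":-0,"jaw":-1},5 rows, end [ 0.4376 -0.2856  0.1101]
```

>>> carry_out(steps=[{"x": 0.002,"y": 0,"z": 0.106,"ax": 0,"ay": 0,"az": 0,"jaw": -1},{"x": 0.002,"y": 0.001,"z": 0.106,"ax": 0,"ay": 0,"az": 0,"jaw": -1},{"x": 0.001,"y": 0,"z": 0.106,"ax": 0,"ay": 0,"az": 0,"jaw": -1},{"x": 0,"y": 0,"z": 0.106,"ax": 0,"ay": 0,"az": 0,"jaw": -1},{"x": 0,"y": 0.001,"z": 0.08,"ax": 0,"ay": 0,"az": 0,"jaw": -1},{"x": 0,"y": 0,"z": 0.04,"ax": 0,"ay": 0,"az": 0,"jaw": -1},{"x": 0,"y": 0,"z": 0,"ax": 0,"ay": 0,"az": 0,"jaw": -1},{"x": 0,"y": 0,"z": 0,"ax": 0,"ay": 0,"az": 0,"jaw": -1}])

```text
t: 27.08
eef_pos: [0.4369, -0.2861, 0.1071]
ee_rot: [-0.023, 1.0, 0.0, -0.0]
wrist_force: [0.1, -0.7, -2.2]
grip_width: 0.0123
grasp_force: 59.8
```

>>> carry_out(steps=[{"x": 0,"y": 0,"z": 0.02,"ax": 0,"ay": 0,"az": 0,"jaw": -1},{"x": 0,"y": 0,"z": 0.02,"ax": 0,"ay": 0,"az": 0,"jaw": -1},{"x": 0,"y": 0,"z": 0.01,"ax": 0,"ay": 0,"az": 0,"jaw": -1},{"x": 0,"y": 0,"z": 0,"ax": 0,"ay": 0,"az": 0,"jaw": -1},{"x": 0,"y": 0,"z": 0,"ax": 0,"ay": 0,"az": 0,"jaw": -1}])

```text
t: 27.5
eef_pos: [0.4368, -0.286, 0.0971]
ee_rot: [-0.023, 1.0, -0.0, 0.0]
wrist_force: [0.3, 0.1, -1.1]
grip_width: 0.0119
grasp_force: 59.8
```

>>> carry_out(steps=[{"x": 0,"y": 0,"z": 0.005,"ax": 0,"ay": 0,"az": 0,"jaw": -1},{"x": 0,"y": 0,"z": 0.002,"ax": 0,"ay": 0,"az": 0,"jaw": -1},{"x": 0,"y": 0,"z": 0,"ax": 0,"ay": 0,"az": 0,"jaw": -1},{"x": 0,"y": 0,"z": 0,"ax": 0,"ay": 0,"az": 0,"jaw": -1}])

```text
t: 27.83
eef_pos: [0.4371, -0.2861, 0.0964]
ee_rot: [-0.023, 1.0, -0.0, 0.0]
wrist_force: [-2.0, 2.2, 6.8]
grip_width: 0.0119
grasp_force: 60.9
```

Seated, with about 8 N of contact force. I soften the grip, then open.

>>> carry_out(grip_force=20, steps=[{"x": 0,"y": 0,"z": 0,"ax": 0,"ay": 0,"az": 0,"jaw": -1},{"x": 0,"y": 0,"z": 0,"ax": 0,"ay": 0,"az": 0,"jaw": -1},{"x": 0,"y": 0,"z": 0,"ax": 0,"ay": 0,"az": 0,"jaw": -0.6},{"x": 0,"y": 0,"z": 0,"ax": 0,"ay": 0,"az": 0,"jaw": -0.4},{"x": 0,"y": 0,"z": 0,"ax": 0,"ay": 0,"az": 0,"jaw": 0},{"x": 0,"y": 0,"z": 0,"ax": 0,"ay": 0,"az": 0,"jaw": 0.6},{"x": 0,"y": 0,"z": 0,"ax": 0,"ay": 0,"az": 0,"jaw": 0.6},{"x": 0,"y": 0,"z": 0,"ax": 0,"ay": 0,"az": 0,"jaw": 0.6}])

```text
t: 28.5
eef_pos: [0.4368, -0.286, 0.0954]
ee_rot: [-0.023, 1.0, 0.0, -0.0]
wrist_force: [-0.3, -0.4, 0.6]
grip_width: 0.0683
grasp_force: 0.0
```

>>> carry_out(steps=[{"x": 0,"y": 0,"z": 0,"ax": 0,"ay": 0,"az": 0,"jaw": 0.6},{"x": 0,"y": 0,"z": -0.05,"ax": 0,"ay": 0,"az": 0,"jaw": 0.6},{"x": 0,"y": 0,"z": -0.1,"ax": 0,"ay": 0,"az": 0,"jaw": 0.6},{"x": 0,"y": 0,"z": -0.18,"ax": 0,"ay": 0,"az": 0,"jaw": 0.6},{"x": 0,"y": 0,"z": -0.18,"ax": 0,"ay": 0,"az": 0,"jaw": 0.6},{"x": -0.05,"y": 0,"z": -0.18,"ax": 0,"ay": 0,"az": 0,"jaw": 0.6},{"x": -0.07,"y": 0.05,"z": -0.18,"ax": 0,"ay": 0,"az": 0,"jaw": 0.6},{"x": -0.07,"y": 0.05,"z": -0.18,"ax": 0,"ay": 0,"az": 0,"jaw": 0.6}])

```text
t: 29.17
eef_pos: [0.4737, -0.2641, 0.3084]
ee_rot: [-0.023, 1.0, -0.0, 0.0]
wrist_force: [0.3, -0.1, -0.9]
grip_width: 0.0686
grasp_force: 0.0
```

>>> carry_out(steps=[{"x": 0,"y": 0,"z": -0.1,"ax": 0,"ay": 0,"az": 0,"jaw": 0.6},{"x": 0,"y": 0,"z": 0,"ax": 0,"ay": 0,"az": 0,"jaw": 0.6},{"x": 0,"y": 0,"z": 0,"ax": 0,"ay": 0,"az": 0,"jaw": 0.6}])

```text
t: 29.42
eef_pos: [0.4743, -0.2643, 0.3275]
ee_rot: [-0.024, 1.0, -0.001, 0.001]
wrist_force: [0.5, -0.8, -0.1]
grip_width: 0.0686
grasp_force: 0.0
```

Run:
```python
from h import *
p=read_camera("wrist");s=read_camera("side");T=read_camera("top");o=get_obs();print(o["t"],o["eef_pos"],o["wrist_force"])
b=np.array([.4346,-.2857,.066]); d=np.array([np.cos(.0506),np.sin(.0506),0])
for nm,c in(("wrist",p),("side",s)):
  print(nm,"exp cap ends",[proj(c,b+k*d)[0].round(1) for k in(-.076,.076)],"grip top corners",[proj(c,b+k*d+e*np.array([-d[1],d[0],0])+[0,0,.065])[0].round(1) for k in(-.036,.036) for e in(-.0065,.0065)])
  for n in("gate","gate_grip"):
    for q in trace(n,c)[:1]:
      yy,xx=np.where(q["region"]); print(n,round(q["p"],2),q["point"],xx.min(),xx.max(),yy.min(),yy.max())
# difference from initial cradle area in side/top
for nm,c in(("side",s),("top",T)):
  D=cv2.absdiff(c["frame"],cv2.imread(f"pics/{nm}0.png")).max(2)>45
  D=cv2.morphologyEx(D.astype(np.uint8),cv2.MORPH_OPEN,np.ones((2,2)))
  n,l,st,ce=cv2.connectedComponentsWithStats(D); print(nm,[(st[i][:5].tolist()) for i in range(1,n) if st[i][4]>12])
for n in("tube1","slide_box","catch_tray"):
  print(n,[(round(q["p"],2),np.round(q["point"]),int(q["region"].sum())) for q in trace(n,T)[:4]])
```

```text
29.5667 [ 0.47299532 -0.26382437  0.32409831] [-0.31835    -0.6564161  -0.21979312]
wrist exp cap ends [array([266.8,  82.6]), array([268.5, 202.9])] grip top corners [array([258.2, 114.5]), array([270.5, 114.5]), array([259.6, 182. ]), array([271.2, 182. ])]
gate 0.79 [265.9, 144.2] 258 272 84 204
gate_grip 0.87 [265.5, 146.6] 258 272 84 204
side exp cap ends [array([335. , 182.7]), array([292.6, 182.3])] grip top corners [array([324.5, 165.1]), array([324.7, 166.5]), array([304. , 164.9]), array([304.1, 166.4])]
gate 0.75 [312.0, 177.1] 293 327 165 189
gate_grip 0.89 [313.6, 177.3] 293 334 166 189
side [[283, 0, 179, 218, 13206], [463, 0, 97, 176, 9363], [481, 17, 17, 17, 50], [464, 35, 17, 17, 52], [294, 59, 24, 55, 672], [542, 58, 7, 11, 29], [464, 137, 96, 104, 2800], [466, 168, 6, 4, 17], [466, 172, 4, 4, 14], [307, 199, 12, 3, 28], [299, 204, 41, 26, 411], [407, 220, 32, 12, 277], [405, 238, 62, 70, 1276], [479, 250, 48, 33, 672], [468, 269, 5, 5, 17], [289, 283, 13, 4, 46], [317, 283, 10, 8, 70], [304, 284, 9, 4, 23], [318, 291, 8, 4, 26]]
top [[286, 117, 157, 156, 7773], [147, 214, 19, 32, 392], [207, 231, 6, 6, 28], [218, 232, 5, 5, 22], [199, 240, 5, 5, 21], [221, 260, 51, 48, 528], [273, 272, 6, 7, 23], [340, 285, 6, 8, 19], [0, 288, 223, 132, 11659], [187, 302, 137, 81, 3581], [239, 312, 20, 10, 153], [264, 342, 53, 31, 588], [312, 377, 10, 17, 89], [232, 388, 58, 32, 888], [291, 403, 20, 17, 201]]
tube1 [(0.6, array([217., 229.]), 94), (0.4, array([201., 242.]), 126)]
slide_box [(0.78, array([268., 240.]), 442), (0.68, array([408., 215.]), 258), (0.54, array([167., 228.]), 2310)]
catch_tray [(0.62, array([220., 239.]), 1803)]
```

```bash
python3 -c "
from workcell import *
print(close_job())"
```

```text
the job is handed in; nothing more can be done
None
```

The job is handed in at about 29.6 s. Measured from the cameras, the three tubes are in the catch tray, the bottle is held at the rear of the pan, the pan is at rest, and the card hangs upright in its cradle; on the way back the pan stalled at about 0.13 rad because the bar rode high on the rear flanks, and I brought it down into the seats before finishing the swing.

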